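# Pour grinding balls past a sorting card

### The arm

A 7-joint arm with a two-finger parallel gripper is mounted at the origin on the work surface. World frame = base frame: x ahead of the robot, y to its left, z up, the work surface at z = 0. Lengths are in m, angles in rad, forces in N, time in s.
With the tool pointing down it reaches from about 0.35 to 0.9 m from the base axis. Payload 8.1 kg.
Tool frame: the origin (TCP) lies midway between the tips of the shut fingers; the grasp point (between the pads) lies 19 mm behind it; z points along the fingers, y is the line along which they close (so a half turn about z gives the same grasp; the last joint's range is limited). The gripper opens to 92 mm and grips with 3 to 60 N. Pads are 19 mm wide; open, the fingers measure 130 mm over their backs; the gripper's body (75 mm by 190 mm) begins 47 mm behind the grasp point.
Start: joints at [-1.304, 0.434, 0.025, 1.573, -0.012, 1.134, -0.075], TCP at [0.226, 0.583, 0.194] pointing down, gripper open.
Joint ranges: [-2.62, 2.62], [-0.44, 2.09], [-1.27, 1.32], [0.08, 2.57], [-1.32, 4.46], [0.12, 2], [-2.74, 2.74]. Speed limits (rad/s): [2.22, 2.22, 3.01, 3.01, 3.14, 3.14, 3.14].

### API

Orientations are given as a rotation vector (axis times angle).
In Python, from cell import arm gives the robot as it stands.
- The arm moves only by the tool send_rows, never from a script. Its argument "increments" is a list of rows, each a list of 3 entries, a list of its own where there are three numbers: the finger opening in cm, from 0 to 9.18, then the shift along the tool's x, y, z in cm, then the turn, a rotation vector about the tool's x, y, z in rad. A call has 1 to 5 rows; each row shifts and turns the commanded pose from where the row before left it, along the tool's axes as they then stand; what a row does not reach is not made up. A row lasts 1/10 s, in which the tool goes at most 50 mm and 8.59 degrees, less where a joint would pass 70% of its speed; a pose out of reach is approached as far as the arm can. A call is refused whole if a number of a shift passes 5 or a number of a turn 0.15, either way. A call with a gripper value outside its range is refused whole. The fingers move at their own pace and stop on an object; "force" is the grip in N (left out, the last holds). Time passes only in rows, so rows that do not move let the fingers close. It gives the time, the measured TCP pose, the force, the opening and the grip force at its end, in the units of the state.
- arm.observe(): the state, without advancing time (a new reading comes with each control period).
- arm.get_image(name): name is "scene" or "top" or "wrist"; returns the picture (400x640x3 uint8, red, green, blue); there is no depth.
- arm.camera_params(name): a dict with "camera_matrix" (3x3 intrinsics, pixels), "R" (3x3) and "t" (3): a world point X has camera coordinates R X + t. Camera axes: x right, y down, z forward; pixel columns grow to the right and rows downward; lengths in m; the calibration is good to about 2 mm. A picture is of the moment at which its call begins: read the wrist's pose just before it. camera_params takes no time and is no camera call; for the wrist camera it gives the pose at the moment of the call.
- arm.sign_off(): hands the job in; it is judged then, once.
The state is a dict: "clock": time; "joints": joint angles; "dq": joint speeds; "joint_efforts": joint torques, N m; "position": TCP position; "ee_rot": TCP orientation; "force": force on the tool from outside, world axes, zero at the start; "ft_torque": the same for the moment, N m; "width": opening from 0.0 (shut) to 1.0 (fully open); "gripper_force": force on a finger pad.
Only numpy, scipy, OpenCV 4.12 (cv2) and the standard library are available. Lean on these libraries where they do the work, as an engineer would, in place of code of your own. Each camera call takes 0.05 s, during which the arm holds its last target. There are 200 camera calls.

### The job

Get the grinding balls out of the tilting steel bowl: first nest every loose tub, one inside the other, into the tub that is fixed in front of the bowl, so that the stack is strong enough to catch them. Then take the sorting card from its rack, hold it across the bowl's pouring lip so that only a narrow gap in front of the tubs stays open, and with the card press the lip down until the bowl is tipped and all balls have rolled through the gap into the top tub. Let the bowl come back level, stand the card back in its rack, let no ball fall on the bench, never tip the bowl without the card held over its lip, and leave the jar, the bottle and the blue box alone.

Things in the scene. Friction and masses are not known exactly. Their poses are not given: they have to be found in the camera images.
- stand: grey stand of the tilting bowl, fixed; base plate 250 x 160 x 12 mm, posts 171 mm high at its x = +-108 mm. Origin on the bench under the bowl's hinge; x along the hinge, its -y is the side to which the bowl pours
- bowl_lip (a point): middle of the straight top edge of the steel bowl's pouring lip, 160 mm wide inside, between side walls at x = +-80 mm; axes turn with the bowl, as the stand's while level. Level, it lies 90 mm to -y of and 60 mm above the hinge, which is 155 mm above the bench
- bowl_floor (a point): a point on the bowl's flat floor, 105 mm behind (+y of) the lip and 27 mm lower. Between lip and floor a 75 mm long ramp falls inwards at 20 degrees, so a ball rolls out only once the bowl is tipped by more. Side walls stand 43 mm above the ramp, the back wall is round and 62 mm above the floor
- bowl (a joint): tilt of the bowl about its hinge, rad: 0 level, up to 0.56 (32 degrees) with the lip fully down; the lip then lies 108 mm to -y of and 3 mm above the hinge, and the ramp falls 12 degrees towards the lip. A spring brings it back to 0; pressing on the lip takes about 4 to 8 N, nearer the hinge more
- card_grip (a point): centre of the black grip of the sorting card: grip 60 x 14 x 45 mm (x, y, z), 82.5 mm above the card's lower edge; below it the grey plate is 110 mm wide (x), 6 mm thick (y) and 70 mm high. Whole card 105 mm high, 0.12 kg. It starts standing in the rack; x along the slot, z up. Balls move along a held card to the gap only if it is slanted by some 20 degrees, its gap end nearer the lip
- card_foot (a point): middle of the card's lower edge, same axes as card_grip
- rack_slot (a point): middle of the slot's floor in the white card rack, fixed, 10 mm above the bench; x along the slot. Slot 9 mm wide, 140 mm long, open at its ends, 22 mm deep and above that flared to 42 mm above the bench (24 mm wide at the top)
- catch_rim (a point): centre of the mouth of the fixed catch tub, 60 mm above the bench, in front of one end of the bowl's lip (which end varies). Same shape as the loose tubs
- tub1_rim (a point): centre of the mouth of a loose white plastic tub, upright at the start, 60 mm above its foot: foot diameter 82 mm, cone to 108 mm at 37 mm height, above that a vertical rim band 23 mm high and 8 mm thick (132 mm outside, 116 mm inside diameter). Raised floor, its top 24 mm above the foot: a nested tub stands 24 mm higher than the one below. 0.12 kg; may be absent
- tub2_rim (a point): centre of the mouth of a loose white plastic tub, upright at the start, 60 mm above its foot: foot diameter 82 mm, cone to 108 mm at 37 mm height, above that a vertical rim band 23 mm high and 8 mm thick (132 mm outside, 116 mm inside diameter). Raised floor, its top 24 mm above the foot: a nested tub stands 24 mm higher than the one below. 0.12 kg; may be absent
- tub3_rim (a point): centre of the mouth of a loose white plastic tub, upright at the start, 60 mm above its foot: foot diameter 82 mm, cone to 108 mm at 37 mm height, above that a vertical rim band 23 mm high and 8 mm thick (132 mm outside, 116 mm inside diameter). Raised floor, its top 24 mm above the foot: a nested tub stands 24 mm higher than the one below. 0.12 kg; may be absent
- ball1_center (a point): centre of a white ceramic grinding ball, diameter 30 mm, 0.05 kg, glazed and slippery (friction about 0.25), loose in the bowl at the start; may be absent
- ball2_center (a point): centre of a white ceramic grinding ball, diameter 30 mm, 0.05 kg, glazed and slippery (friction about 0.25), loose in the bowl at the start; may be absent
- ball3_center (a point): centre of a white ceramic grinding ball, diameter 30 mm, 0.05 kg, glazed and slippery (friction about 0.25), loose in the bowl at the start; may be absent
- ball4_center (a point): centre of a white ceramic grinding ball, diameter 30 mm, 0.05 kg, glazed and slippery (friction about 0.25), loose in the bowl at the start; may be absent
- ball5_center (a point): centre of a white ceramic grinding ball, diameter 30 mm, 0.05 kg, glazed and slippery (friction about 0.25), loose in the bowl at the start; may be absent
- ball6_center (a point): centre of a white ceramic grinding ball, diameter 30 mm, 0.05 kg, glazed and slippery (friction about 0.25), loose in the bowl at the start; may be absent
- jar: low brown jar, 64 mm diameter, 70 mm high, in front of the other end of the lip; origin at its underside; leave alone
- bottle: white bottle with blue cap, 84 mm diameter, 190 mm high; origin at its underside; leave alone
- blue_box: blue plastic box 120 x 80 x 50 mm; origin at its underside; leave alone
Things that resemble listed ones, but are neither listed nor needed, are in the scene too. Of the things like the part that bears rack_slot, leave any that is pink; of the rest the smaller one is meant.

How it is judged:
By the outcome, as a careful person would: the job done as asked, in the order asked, and still so for the second after the job is handed in, with the robot touching nothing.
Of ball1, ball2, ball3, ball4, ball5, ball6 only 3 to 6 are there at a start; the rules pass over those that are not, and their reading is None.
Of tub1, tub2, tub3 only 2 to 3 are there at a start; the rules pass over those that are not, and their reading is None.
At some moment in a run one of tub1, tub2, tub3 may be knocked a few centimetres aside while the robot is not near it.
It also fails if it takes over 210 s, if anything falls off the work surface, if the arm or the gripper's body presses on something with over 40 N, if the wrist force passes 120 N, or if a joint passes its speed limit or range.

## Working session

There is one attempt and no reset: what is moved stays moved. The work goes in short steps, Python scripts to look and compute and a tool call to move; the robot and the scene stay as the last step left them, time stands still between calls to the robot, and variables do not carry over. Pictures are saved under pics/ and viewed, at most 14 in all, crops included, and the job is handed in when it is done.

Besides the shell and the picture viewer there is one more tool, called after "Request:" as name(argument=value, ...) on one line, values as JSON. send_rows: Moves the arm, as the interface text tells. Its arguments: {"type":"object","properties":{"increments":{"type":"array"},"force":{"type":"number"}},"required":["increments"]}

```bash
mkdir -p pics; ls; cat > h.py <<'E'
import numpy as np, cv2
from cell import arm
from scipy.spatial.transform import Rotation as Ro
def shot(name,fn=None):
    p=arm.camera_params(name); im=arm.get_image(name)
    if fn: cv2.imwrite('pics/'+fn,im[:,:,::-1])
    return im,p
def ray(p,uv):
    K,R,t=[np.array(p[k],float) for k in('camera_matrix','R','t')]
    d=R.T@np.linalg.solve(K,[uv[0],uv[1],1.]); return -R.T@t,d
def onz(p,uv,z):
    o,d=ray(p,uv); return (o+d*(z-o[2])/d[2])[:3]
def proj(p,X):
    K,R,t=[np.array(p[k],float) for k in('camera_matrix','R','t')]
    c=K@(R@np.array(X,float)+t); return c[:2]/c[2]
E
python3 - <<'E'
from h import *
s=arm.observe(); print(s)
for n in('scene','top'):
    im,p=shot(n,n+'0.png'); print(n,{k:np.round(v,3).tolist() for k,v in p.items()})
E
```

```text
pics
{'clock': 0.0, 'joints': array([-1.30358568,  0.43518041,  0.02499395,  1.57409954, -0.01160023,
        1.1340142 , -0.07508809]), 'dq': array([-3.18560196e-05,  2.14205897e-03,  1.98825745e-03, -8.59876868e-05,
        4.37309606e-04, -9.03679436e-04,  1.02745971e-03]), 'joint_efforts': array([-2.32982835e-03, -6.67852306e+01,  9.83619355e-01, -3.14472306e+01,
       -6.07019663e-02,  4.29723586e-02,  1.41685241e-04]), 'position': array([0.22576386, 0.58219086, 0.19347077]), 'ee_rot': array([-5.77686062e-01, -3.08788080e+00,  2.43500115e-03]), 'force': array([-1.49406836,  0.12088356,  0.19973995]), 'ft_torque': array([-0.02125952,  0.0004566 ,  0.04398763]), 'gripper_force': 0.0, 'width': 0.9983449617209222}
scene {'camera_matrix': [[487.148, 0.0, 322.446], [0.0, 487.148, 202.668], [0.0, 0.0, 1.0]], 'R': [[0.593, 0.805, -0.022], [0.421, -0.333, -0.843], [-0.686, 0.491, -0.537]], 't': [-0.361, -0.055, 1.637]}
top {'camera_matrix': [[368.583, 0.0, 322.526], [0.0, 368.583, 196.98], [0.0, 0.0, 1.0]], 'R': [[-0.028, -0.999, 0.026], [-0.998, 0.026, -0.064], [0.063, -0.028, -0.998]], 't': [0.073, 0.523, 1.098]}
```

View pics/scene0.png

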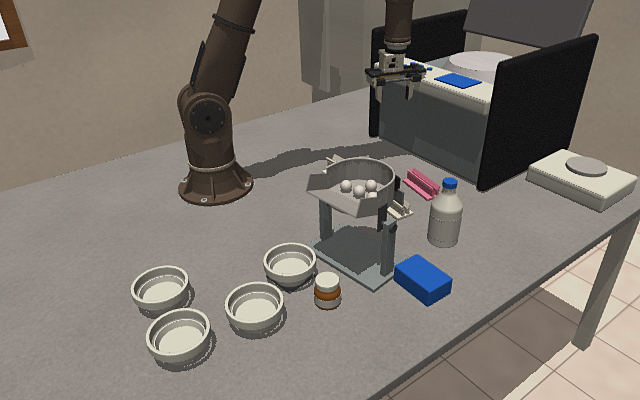

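View pics/top0.png

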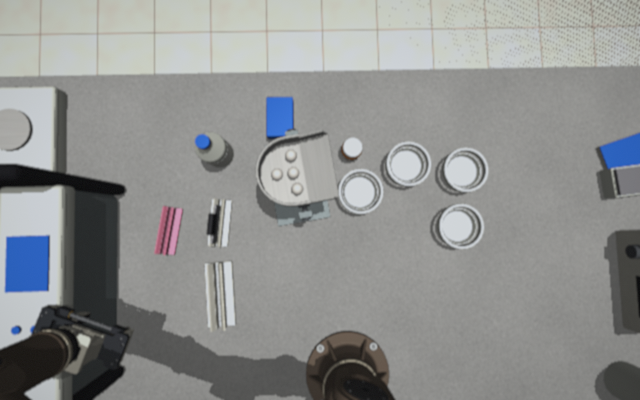

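The top view shows the bowl at (297,170) with 4 balls and its lip to the right. The tub touching the lip at (360,191) is the fixed catch tub. The loose tubs are at (408,164), (464,170) and (460,226), and the jar is at (352,148).

There are three rack candidates: pink at (169,230), which I leave; a long white one at (220,295); and a short white one holding the black-gripped card at (220,223). The short white one is the one meant. I'll confirm it in a crop.

```bash
python3 - <<'E'
from h import *
im=cv2.imread('pics/top0.png'); p=arm.camera_params('top')
c=im[110:340,190:500]; cv2.imwrite('pics/crop0.png',cv2.resize(c,None,fx=2.5,fy=2.5,interpolation=cv2.INTER_CUBIC))
g=cv2.cvtColor(im,cv2.COLOR_BGR2GRAY)
for X in [(360,191),(408,164),(464,170),(460,226)]:
    x0,y0=X[0]-32,X[1]-32
    s=cv2.resize(g[y0:y0+64,x0:x0+64],None,fx=4,fy=4,interpolation=cv2.INTER_CUBIC)
    h=cv2.HoughCircles(s,cv2.HOUGH_GRADIENT,1,200,param1=100,param2=15,minRadius=80,maxRadius=100)
    u=h[0][0]; uv=(u[0]/4+x0-.4,u[1]/4+y0-.4)
    print(X,np.round(uv,1),u[2]/4,np.round(onz(p,uv,.06),4))
E
```

```text
(360, 191) [360.7 190.5] 20.325 [ 0.5376 -0.0518  0.06  ]
(408, 164) [407.5 164.5] 20.65 [ 0.6106 -0.1922  0.06  ]
(464, 170) [464.5 170.2] 20.375 [ 0.5895 -0.3604  0.06  ]
(460, 226) [459.5 226. ] 20.8 [ 0.4263 -0.337   0.06  ]
```

View pics/crop0.png

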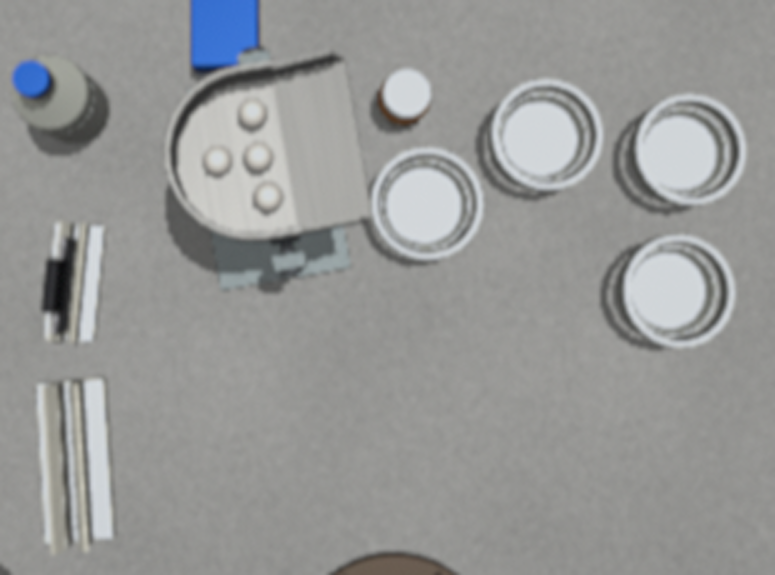

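The crop confirms it: the short white rack at crop (70,283) holds the black-gripped card, and the longer white rack at (78,465) stays alone. I'll estimate the lip and rack roughly, then start with the tubs.

```bash
python3 - <<'E'
from h import *
p=arm.camera_params('top')
f=lambda c:(c[0]/2.5+190-.3,c[1]/2.5+110-.3)
for n,c,z in [('lipfar',(345,62),.258),('lipnear top',(372,215),.215),('lip midd',(358,140),.215),('lip q',(364,180),.215),('rack far r',(103,226),.042),('rack near r',(92,342),.042),('grip c',(52,285),.115),
 ('jar',(406,92),.07),('balls',(252,113),.203),('b2',(266,196),.203)]:
    print(n,np.round(onz(p,f(c),z),3))
s=arm.observe(); R=Ro.from_rotvec(s['ee_rot']); print(R.as_matrix().round(3))
w=arm.camera_params('wrist'); o=-np.array(w['R']).T@w['t']; print('wristcam in tool',R.inv().apply(o-s['position']), (np.array(w['R'])@R.as_matrix()).round(2).tolist(),w['camera_matrix'][0])
E
```

```text
lipfar [0.658 0.049 0.258]
lipnear top [0.514 0.025 0.215]
lip midd [0.589 0.036 0.215]
lip q [0.549 0.032 0.215]
rack far r [0.521 0.328 0.042]
rack near r [0.386 0.343 0.042]
grip c [0.453 0.368 0.115]
jar [ 0.666 -0.03   0.07 ]
balls [0.621 0.142 0.203]
b2 [0.537 0.13  0.203]
[[-0.932  0.362 -0.   ]
 [ 0.362  0.932 -0.001]
 [-0.    -0.001 -1.   ]]
wristcam in tool [ 0.08298608 -0.00083248 -0.19192486] [[-0.0, 1.0, -0.0], [-0.95, -0.0, -0.31], [-0.31, 0.0, 0.95]] [318.24090913   0.         320.1349831 ]
```

Request:
send_rows(increments=[[4.0, [0, 0, -3], [0, 0, -0.074]], [4.0, [0, 0, -3], [0, 0, -0.074]], [4.0, [0, 0, -3], [0, 0, -0.074]], [4.0, [0, 0, -3], [0, 0, -0.074]], [4.0, [0, 0, -3], [0, 0, -0.074]]], force=40)

```text
clock: 0.6
position: [0.2258, 0.5824, 0.3451]
ee_rot: [0.005, -3.141, 0.001]
force: [0.5, -0.3, -0.1]
width: 0.614
gripper_force: 0.0
```

Request:
send_rows(increments=[[4.0, [-1.4, -4, 0], [0, 0, 0]], [4.0, [-1.4, -4, 0], [0, 0, 0]], [4.0, [-1.4, -4, 0], [0, 0, 0]], [4.0, [-1.4, -4, 0], [0, 0, 0]], [4.0, [-1.4, -4, 0], [0, 0, 0]]])

```text
clock: 1.1
position: [0.2962, 0.3808, 0.3439]
ee_rot: [0.0, -3.141, 0.001]
force: [0.1, 0.2, -0.0]
width: 0.439
gripper_force: 0.0
```

Request:
send_rows(increments=[[4.0, [-1.45, -4, 0], [0, 0, 0]], [4.0, [-1.45, -4, 0], [0, 0, 0]], [4.0, [-1.45, -4, 0], [0, 0, 0]], [4.0, [-1.45, -4, 0], [0, 0, 0]], [4.0, [-1.45, -4, 0], [0, 0, 0]]])

```text
clock: 1.6
position: [0.3685, 0.1809, 0.3441]
ee_rot: [0.0, -3.141, -0.0]
force: [1.1, -0.4, 1.0]
width: 0.433
gripper_force: 0.0
```

Request:
send_rows(increments=[[4.0, [-1.45, -4, 0], [0, 0, 0]], [4.0, [-1.45, -4, 0], [0, 0, 0]], [4.0, [-1.45, -4, 0], [0, 0, 0]], [4.0, [-1.45, -4, 0], [0, 0, 0]], [4.0, [-1.45, -4, 0], [0, 0, 0]]])

```text
clock: 2.1
position: [0.441, -0.019, 0.3442]
ee_rot: [0.0, -3.142, -0.0]
force: [0.4, 1.4, -0.4]
width: 0.436
gripper_force: 0.0
```

Request:
send_rows(increments=[[4.0, [-1.45, -4, 0], [0, 0, 0]], [4.0, [-1.45, -4, 0], [0, 0, 0]], [4.0, [-1.45, -4, 0], [0, 0, 0]], [4.0, [-1.45, -4, 0], [0, 0, 0]], [4.0, [-1.45, -4, 0], [0, 0, 0]]])

```text
clock: 2.6
position: [0.5138, -0.2186, 0.344]
ee_rot: [0.001, -3.141, -0.0]
force: [0.3, 0.5, 0.9]
width: 0.433
gripper_force: 0.0
```

Request:
send_rows(increments=[[4.0, [-1.45, -4, 0], [0, 0, 0]], [4.0, [-1.45, -4, 0], [0, 0, 0]], [4.0, [-1.45, -4, 0], [0, 0, 0]], [4.0, [-1.45, -4, 0], [0, 0, 0]], [4.0, [-1.45, -4, 0], [0, 0, 0]]])

```text
clock: 3.1
position: [0.5866, -0.4184, 0.3434]
ee_rot: [0.001, -3.141, -0.001]
force: [0.8, -0.2, 0.5]
width: 0.435
gripper_force: 0.0
```

Request:
send_rows(increments=[[4.0, [0, 0, 4], [0, 0, 0]], [4.0, [0, 0, 4], [0, 0, 0]], [4.0, [0, 0, 4], [0, 0, 0]], [4.0, [0, 0, 4], [0, 0, 0]], [4.0, [0, 0, 3], [0, 0, 0]]])

```text
clock: 3.6
position: [0.5851, -0.4161, 0.1509]
ee_rot: [0.0, -3.139, -0.003]
force: [0.3, 0.6, 0.6]
width: 0.44
gripper_force: 0.0
```

```bash
cat >> h.py <<'E'
def inpaint_circle(g,p,c,z=.06,r=.066):
    "rim circle near world guess c=(x,y), plane z"
    u0=proj(p,(c[0],c[1],z)); rp=np.linalg.norm(proj(p,(c[0],c[1]+r,z))-u0)
    w=int(rp*1.7); x0,y0=int(u0[0])-w,int(u0[1])-w
    s=cv2.resize(g[max(y0,0):y0+2*w,max(x0,0):x0+2*w],None,fx=4,fy=4,interpolation=cv2.INTER_CUBIC)
    h=cv2.HoughCircles(s,cv2.HOUGH_GRADIENT,1,400,param1=100,param2=12,minRadius=int(rp*3.6),maxRadius=int(rp*4.4))
    if h is None: return None
    u=h[0][0]; uv=(u[0]/4+max(x0,0)-.4,u[1]/4+max(y0,0)-.4)
    return np.round(onz(p,uv,z),4),u[2]/4/rp
E
python3 - <<'E'
from h import *
im,p=shot('top','top1.png'); g=cv2.cvtColor(im,cv2.COLOR_RGB2GRAY)
for c in [(.5376,-.0518),(.6106,-.1922),(.5895,-.3604),(.4263,-.337)]: print(inpaint_circle(g,p,c))
w,pw=shot('wrist','wrist1.png'); s=arm.observe(); print(s['position'],s['joints'])
E
```

```text
(array([ 0.5348, -0.0473,  0.06  ]), np.float64(0.926445616458019))
(array([ 0.6113, -0.1915,  0.06  ]), np.float64(0.9249353054949286))
(array([ 0.5931, -0.3636,  0.06  ]), np.float64(0.9814779584372099))
(array([ 0.4275, -0.3437,  0.06  ]), np.float64(1.0201053152793522))
[ 0.58388904 -0.41456347  0.1489157 ] [ 0.17665701  0.69071162  0.65669655  1.39977248 -0.42899725  1.20463881
  2.44978947]
```

View pics/wrist1.png

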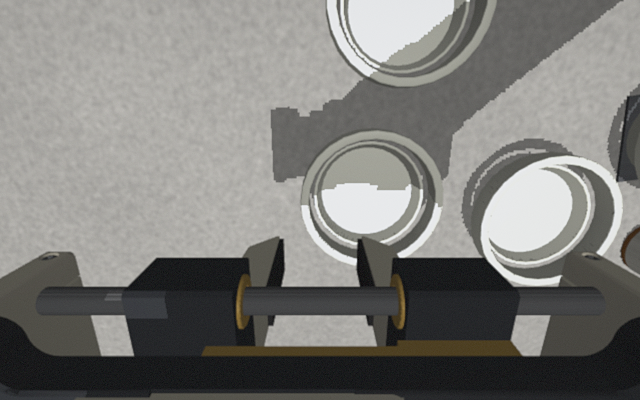

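```bash
python3 - <<'E'
from h import *
im=cv2.imread('pics/wrist1.png');p=arm.camera_params('wrist'); 
for n,c in dict(catch=(.5376,-.0518),A=(.6106,-.1922),C=(.5895,-.3604),D=(.4263,-.337)).items(): print(n,proj(p,(*c,.06)))
print(proj(p,arm.observe()['position']))
for uv in [(372,197),(550,220)]: print(uv,onz(p,uv,.06))
E
```

```text
catch [731.06518574 140.16559818]
A [554.59959133 217.85340153]
C [378.91195446 197.02154126]
D [420.6731271   -4.41057809]
[321.42267513 229.30747495]
(372, 197) [ 0.58946455 -0.36681583  0.06      ]
(550, 220) [ 0.61277369 -0.19611503  0.06      ]
```

View pics/top1.png

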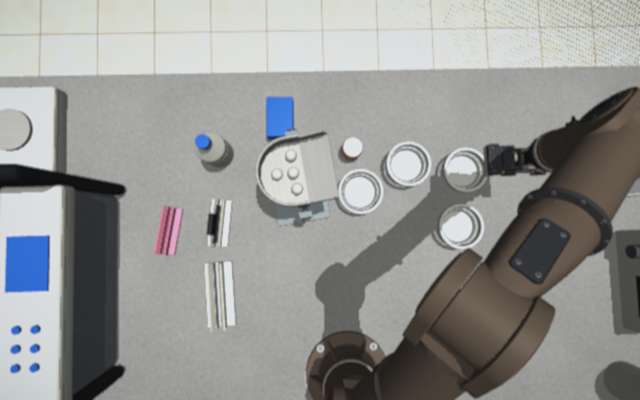

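The wrist view agrees with the top view to about 5 mm: tub C is at pixel (372,197), roughly (0.590,-0.365). I'll shift to its -y wall and descend.

Request:
send_rows(increments=[[4.0, [-0.6, -1.1, 2], [0, 0, 0]], [4.0, [0, 0, 3], [0, 0, 0]], [4.0, [0, 0, 3], [0, 0, 0]], [4.0, [0, 0, 2.7], [0, 0, 0]], [4.0, [0, 0, 0], [0, 0, 0]]])

```text
clock: 4.2
position: [0.5909, -0.4267, 0.0449]
ee_rot: [0.001, -3.138, -0.005]
force: [-0.6, 0.8, -1.1]
width: 0.438
gripper_force: 0.0
```

Request:
send_rows(increments=[[0, [0, 0, 0], [0, 0, 0]], [0, [0, 0, 0], [0, 0, 0]], [0, [0, 0, 0], [0, 0, 0]], [0, [0, 0, 0], [0, 0, 0]], [0, [0, 0, 0], [0, 0, 0]]])

```text
clock: 4.7
position: [0.5923, -0.4284, 0.048]
ee_rot: [-0.0, 3.141, -0.001]
force: [-0.7, -0.5, 0.0]
width: 0.052
gripper_force: 0.0
```

```bash
python3 - <<'E'
from h import *
w,pw=shot('wrist','wrist2.png'); s=arm.observe(); print(s['position'],s['joints'].round(2),s['width']*9.18,s['gripper_force'],s['force'])
E
```

```text
[ 0.59223284 -0.42828585  0.04774006] [ 0.21  0.8   0.61  1.46 -0.49  1.04  2.5 ] 0.18433231360847271 0.0 [-0.1901967  -0.47663704 -0.18182955]
```

View pics/wrist2.png

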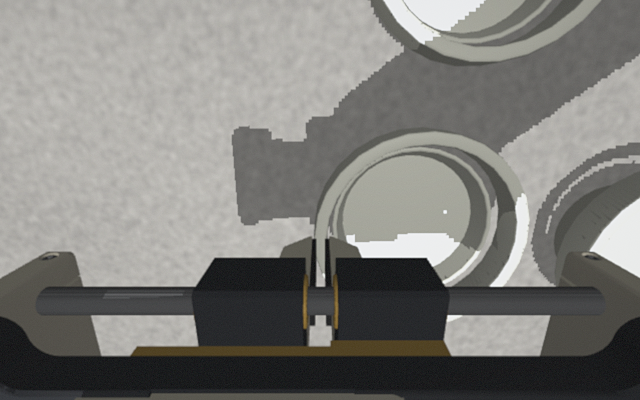

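```bash
python3 - <<'E'
from h import *
p=arm.camera_params('wrist');s=arm.observe()
print('tcp px',proj(p,s['position']), 'grasp pt',proj(p,s['position']+[0,0,.019]))
for uv in [(421,225),(316,225),(421,130),(527,225)]: print(uv,onz(p,uv,.06))
c=np.array([.59,-.364,.06])
for a in (0,90,180,270): print(a,proj(p,c+.066*np.array([np.cos(np.radians(a)),np.sin(np.radians(a)),0])))
print(s['width']*9.18,s['gripper_force'])
E
```

```text
tcp px [321.42588298 229.34326758] grasp pt [321.55751916 242.07817934]
(421, 225) [ 0.58406689 -0.3676205   0.06      ]
(316, 225) [ 0.58402954 -0.43165147  0.06      ]
(421, 130) [ 0.52711716 -0.373129    0.06      ]
(527, 225) [ 0.58410459 -0.3029668   0.06      ]
0 [416.08615345 323.05445278]
90 [533.16353429 233.86203184]
180 [438.08529326 124.24629971]
270 [318.72624485 233.97854558]
0.18433231360847271 0.0
```

Request:
send_rows(increments=[[0, [0, 0, 0], [0, 0, 0]], [0, [0, 0, 0], [0, 0, 0]], [0, [0, 0, 0], [0, 0, 0]], [0, [0, 0, 0], [0, 0, 0]]], force=40)

```text
clock: 5.15
position: [0.592, -0.4282, 0.0472]
ee_rot: [0.0, -3.142, -0.0]
force: [0.4, 0.3, -0.7]
width: 0.008
gripper_force: 0.0
```

```bash
python3 - <<'E'
from h import *
im=cv2.imread('pics/wrist2.png')
w,pw=shot('wrist','wrist3.png'); s=arm.observe(); print(s['position'],s['width']*9.18,s['gripper_force'],s['force'])
a=im[180:360,220:440]; b=w[180:360,220:440,::-1]
cv2.imwrite('pics/cmp3.png',cv2.resize(np.hstack([a,b]),None,fx=1.8,fy=1.8,interpolation=cv2.INTER_CUBIC))
E
```

```text
[ 0.59198119 -0.4281815   0.04712814] 0.0311555704003763 0.0 [-0.31132703  0.10299683 -0.77309794]
```

View pics/cmp3.png

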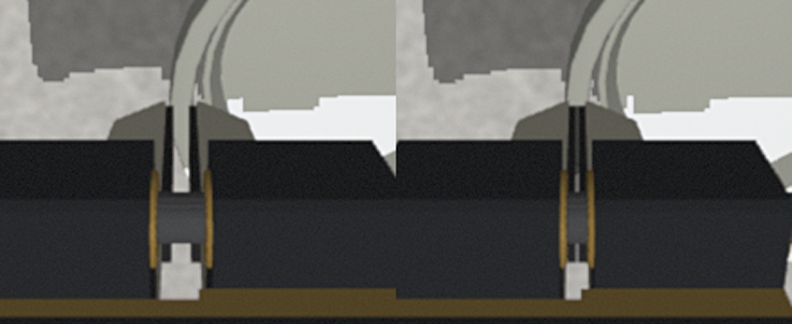

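The fingers shut just above the rim, because the visible tips sit higher than I assumed. I'll open, go 1.5 cm lower and close again.

Request:
send_rows(increments=[[4, [0, 0, 0], [0, 0, 0]], [4, [0, 0, 0], [0, 0, 0]], [4, [0, 0, 0], [0, 0, 0]], [4, [0, 0, 0.7], [0, 0, 0]], [4, [0, 0, 0.8], [0, 0, 0]]])

```text
clock: 5.7
position: [0.5922, -0.4282, 0.0318]
ee_rot: [-0.0, 3.141, -0.0]
force: [0.0, 0.1, -0.4]
width: 0.387
gripper_force: 0.0
```

Request:
send_rows(increments=[[0, [0, 0, 0], [0, 0, 0]], [0, [0, 0, 0], [0, 0, 0]], [0, [0, 0, 0], [0, 0, 0]], [0, [0, 0, 0], [0, 0, 0]], [0, [0, 0, 0], [0, 0, 0]]])

```text
clock: 6.2
position: [0.5922, -0.4283, 0.0325]
ee_rot: [-0.0, 3.141, -0.0]
force: [1.1, -0.1, -0.1]
width: 0.05
gripper_force: 0.0
```

Request:
send_rows(increments=[[0, [0, 0, 0], [0, 0, 0]], [0, [0, 0, 0], [0, 0, 0]]])

```text
clock: 6.4
position: [0.5921, -0.4282, 0.0323]
ee_rot: [-0.0, 3.141, -0.0]
force: [-0.1, -0.0, -0.2]
width: 0.009
gripper_force: 0.0
```

```bash
python3 - <<'E'
from h import *
w,pw=shot('wrist'); sc,ps=shot('scene'); s=arm.observe()
u=proj(ps,s['position']).astype(int); print('tcp in scene',u, 'wrist',proj(pw,s['position']))
a=w[100:300,180:480,::-1]; x0,y0=max(u[0]-75,0),max(u[1]-70,0); b=sc[y0:y0+100,x0:x0+150,::-1]
b=cv2.resize(b,(750,500),interpolation=cv2.INTER_CUBIC)[:, :]
cv2.circle(b,((u[0]-x0)*5,(u[1]-y0)*5),4,(0,0,255),1)
o=np.vstack([cv2.resize(a,(450,300))[:, :], ]) 
c=np.zeros((600,800,3),np.uint8); c[:300,:450]=o; c[300:600,:450]=cv2.resize(b,(450,300)); cv2.imwrite('pics/c4.png',c[:, :450])
E
```

```text
tcp in scene [149 353] wrist [321.4401168  229.34081457]
```

View pics/c4.png

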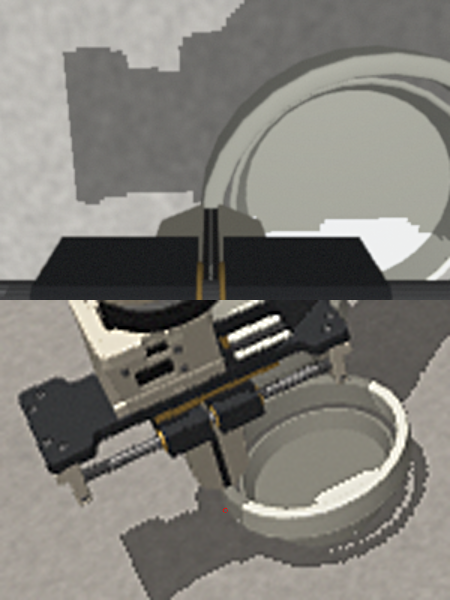

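Both views show the actual finger tips about 3 cm above the reported TCP point: they end at (215,480) in the crop, while the TCP projects to (225,510). I'll go lower in small steps, watching the force.

Request:
send_rows(increments=[[4, [0, 0, 0], [0, 0, 0]], [4, [0, 0, 0], [0, 0, 0]], [4, [0, 0, 0], [0, 0, 0]], [4, [0, 0, 0.5], [0, 0, 0]], [4, [0, 0, 0.5], [0, 0, 0]]])

```text
clock: 7.0
position: [0.5921, -0.4282, 0.0219]
ee_rot: [-0.0, 3.141, -0.0]
force: [0.0, -0.9, -0.3]
width: 0.391
gripper_force: 0.0
```

Request:
send_rows(increments=[[4, [0, 0, 0.3], [0, 0, 0]], [4, [0, 0, 0.3], [0, 0, 0]]])

```text
clock: 7.2
position: [0.5919, -0.428, 0.0156]
ee_rot: [0.0, -3.141, -0.001]
force: [-0.6, -0.1, -0.5]
width: 0.433
gripper_force: 0.0
```

Request:
send_rows(increments=[[0, [0, 0, 0], [0, 0, 0]], [0, [0, 0, 0], [0, 0, 0]], [0, [0, 0, 0], [0, 0, 0]], [0, [0, 0, 0], [0, 0, 0]], [0, [0, 0, 0], [0, 0, 0]]])

```text
clock: 7.7
position: [0.5922, -0.4282, 0.0164]
ee_rot: [-0.0, 3.141, -0.0]
force: [0.1, 0.1, -0.0]
width: 0.072
gripper_force: 41.5
```

Request:
send_rows(increments=[[0, [0, 0, 0], [0, 0, 0]], [0, [0, 0, 0], [0, 0, 0]]])

```text
clock: 7.9
position: [0.5921, -0.4283, 0.0164]
ee_rot: [-0.0, 3.141, -0.0]
force: [0.8, -0.1, 0.1]
width: 0.069
gripper_force: 41.6
```

Gripped: width 6.4 mm, force 41 N. I'll lift and look.

Request:
send_rows(increments=[[0, [0, 0, -1], [0, 0, 0]], [0, [0, 0, -2], [0, 0, 0]], [0, [0, 0, -3], [0, 0, 0]], [0, [0, 0, -4], [0, 0, 0]], [0, [0, 0, -4], [0, 0, 0]]])

```text
clock: 8.4
position: [0.5916, -0.428, 0.1579]
ee_rot: [-0.0, -3.141, -0.0]
force: [-0.3, -1.3, -1.9]
width: 0.074
gripper_force: 41.5
```

Request:
send_rows(increments=[[0, [0, 0, -2], [0, 0, 0]], [0, [0.7, 4, 0], [0, 0, 0]], [0, [0.7, 4, 0], [0, 0, 0]], [0, [0.7, 4, 0], [0, 0, 0]], [0, [0.7, 4, 0], [0, 0, 0]]])

```text
clock: 8.9
position: [0.5635, -0.2667, 0.1768]
ee_rot: [0.0, 3.141, 0.0]
force: [0.7, 0.8, -1.0]
width: 0.073
gripper_force: 41.5
```

Request:
send_rows(increments=[[0, [0.7, 4, 0], [0, 0, 0]], [0, [0.7, 4, 0], [0, 0, 0]], [0, [0.7, 4, 0], [0, 0, 0]], [0, [0, 0, 0], [0, 0, 0]], [0, [0, 0, 0], [0, 0, 0]]])

```text
clock: 9.4
position: [0.5432, -0.1471, 0.1769]
ee_rot: [-0.004, 3.141, 0.001]
force: [0.1, -1.4, -0.8]
width: 0.071
gripper_force: 41.6
```

```bash
python3 - <<'E'
from h import *
w,pw=shot('wrist'); t,pt=shot('top','top5.png'); s=arm.observe(); print(s['position'],s['ee_rot'],s['width'],s['gripper_force'],s['joints'].round(2))
z=s['position'][2]-.0164+.06
gw=cv2.cvtColor(w,cv2.COLOR_RGB2GRAY);gt=cv2.cvtColor(t,cv2.COLOR_RGB2GRAY)
c=s['position'][:2]+[0,.062]
print(z,inpaint_circle(gw,pw,c,z),inpaint_circle(gt,pt,c,z))
for c in [(.5376,-.0518),(.6106,-.1922),(.4263,-.337)]: print(inpaint_circle(gt,pt,c),inpaint_circle(gw,pw,c), proj(pw,(*c,.06)).round())
a=cv2.resize(w[:,:,::-1],(480,300)); b=cv2.resize(t[100:300,200:520,::-1],(480,300)); cv2.imwrite('pics/c5.png',np.vstack([a,b]))
E
```

```text
[ 0.54308266 -0.14947051  0.17681551] [ 1.76705808e-03  3.14076905e+00 -1.00920505e-03] 0.07234140291371745 41.55251645017415 [-0.35  0.4   0.72  1.79 -0.3   1.06  2.05]
0.22041550793715994 (array([ 0.5386, -0.0861,  0.2204]), np.float64(1.0039016630252717)) (array([ 0.5343, -0.0813,  0.2204]), np.float64(0.9218680798550393))
(array([ 0.5352, -0.0576,  0.06  ]), np.float64(1.087854973189057)) (array([ 0.5762, -0.0329,  0.06  ]), np.float64(0.9429339024433807)) [416. 177.]
(array([ 0.6105, -0.1944,  0.06  ]), np.float64(0.9126326759634922)) (array([ 0.6235, -0.2005,  0.06  ]), np.float64(1.0634954128405851)) [278. 244.]
None (array([ 0.4165, -0.3152,  0.06  ]), np.float64(0.9547564298022867)) [108.  56.]
```

View pics/c5.png

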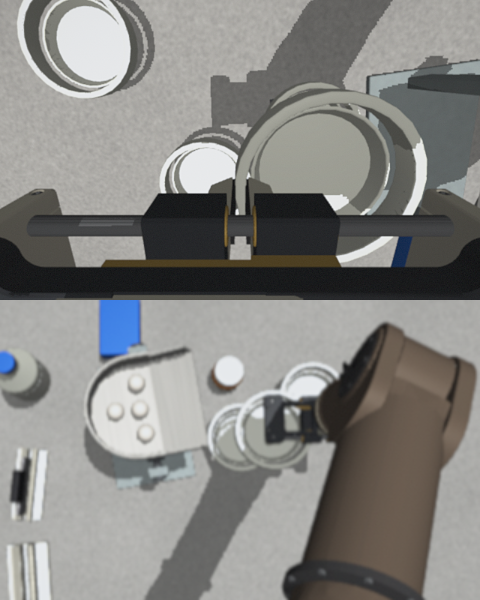

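Tub C hangs level in the hand, with its centre at wrist-crop (335,175). The catch tub is just under it. I'll shift 3.3 cm in +y and lower it into the catch.

Request:
send_rows(increments=[[0, [0.1, 1.7, 0], [0, 0, 0]], [0, [0.1, 1.6, 0], [0, 0, 0]], [0, [0, 0, 0], [0, 0, 0]], [0, [0, 0, 3], [0, 0, 0]], [0, [0, 0, 3], [0, 0, 0]]])

```text
clock: 10.0
position: [0.542, -0.1174, 0.1164]
ee_rot: [0.003, 3.139, -0.002]
force: [0.2, -0.4, -1.4]
width: 0.071
gripper_force: 41.6
```

Request:
send_rows(increments=[[0, [0, 0, 2], [0, 0, 0]], [0, [0, 0, 2], [0, 0, 0]], [0, [0, 0, 1], [0, 0, 0]], [0, [0, 0, 1], [0, 0, 0]], [0, [0, 0, 0.5], [0, 0, 0]]])

```text
clock: 10.5
position: [0.5411, -0.1161, 0.0508]
ee_rot: [-0.001, -3.142, 0.0]
force: [0.3, 0.0, -1.4]
width: 0.072
gripper_force: 41.6
```

Request:
send_rows(increments=[[0, [0, 0, 0.3], [0, 0, 0]], [0, [0, 0, 0.3], [0, 0, 0]], [0, [0, 0, 0.2], [0, 0, 0]]])

```text
clock: 10.8
position: [0.5413, -0.1152, 0.0435]
ee_rot: [-0.0, 3.141, 0.0]
force: [0.3, -0.5, -1.2]
width: 0.07
gripper_force: 41.6
```

Request:
send_rows(increments=[[0, [0, 0, 0.25], [0, 0, 0]], [0, [0, 0, 0], [0, 0, 0]], [2.5, [0, 0, 0], [0, 0, 0]], [2.5, [0, 0, 0], [0, 0, 0]], [2.5, [0, 0, 0], [0, 0, 0]]])

```text
clock: 11.3
position: [0.5412, -0.1152, 0.0409]
ee_rot: [-0.0, 3.141, 0.0]
force: [-0.4, -0.0, -0.6]
width: 0.257
gripper_force: 0.0
```

Request:
send_rows(increments=[[2.5, [0, 0, -3], [0, 0, 0]], [4, [0, 0, -4], [0, 0, 0]], [4, [0, 0, -4], [0, 0, 0]], [4, [0, -4, 0], [0, 0, 0]], [4, [0, -4, 0], [0, 0, 0]]])

```text
clock: 11.8
position: [0.5426, -0.1946, 0.1523]
ee_rot: [-0.007, 3.138, 0.001]
force: [0.4, 0.5, 0.1]
width: 0.433
gripper_force: 0.0
```

Request:
send_rows(increments=[[4, [0, -4, 0], [0, 0, 0]], [4, [0, -4, 0], [0, 0, 0]], [4, [0, -4, 0], [0, 0, 0]], [4, [0, 0, 0], [0, 0, 0]], [4, [0, 0, 0], [0, 0, 0]]])

```text
clock: 12.3
position: [0.5404, -0.3164, 0.1506]
ee_rot: [-0.004, -3.141, 0.0]
force: [0.6, 0.3, 0.1]
width: 0.435
gripper_force: 0.0
```

```bash
python3 - <<'E'
from h import *
w,pw=shot('wrist'); t,pt=shot('top'); s=arm.observe(); print(s['position'],s['ee_rot'],s['joints'].round(2))
gw=cv2.cvtColor(w,cv2.COLOR_RGB2GRAY);gt=cv2.cvtColor(t,cv2.COLOR_RGB2GRAY)
print('stack',inpaint_circle(gt,pt,(.537,-.053),.084),inpaint_circle(gw,pw,(.537,-.053),.084))
for c in [(.6106,-.1922),(.4263,-.337)]: print(inpaint_circle(gt,pt,c),inpaint_circle(gw,pw,c), proj(pw,(*c,.06)).round())
a=cv2.resize(w[:,:,::-1],(480,300)); b=cv2.resize(t[100:300,200:520,::-1],(480,300)); cv2.imwrite('pics/c6.png',np.vstack([a,b]))
E
```

```text
[ 0.5413042  -0.31390552  0.15048873] [ 1.93617929e-03 -3.14146088e+00 -1.66102579e-03] [-0.01  0.54  0.69  1.67 -0.38  1.08  2.37]
stack (array([ 0.5334, -0.0536,  0.084 ]), np.float64(0.9901764145549269)) (array([ 0.5106, -0.0926,  0.084 ]), np.float64(0.9343149345100992))
(array([ 0.615 , -0.1946,  0.06  ]), np.float64(0.9909222452184535)) (array([ 0.629 , -0.1911,  0.06  ]), np.float64(1.0951796306491453)) [446. 258.]
(array([ 0.4236, -0.3303,  0.06  ]), np.float64(0.919767087546957)) (array([ 0.4212, -0.3346,  0.06  ]), np.float64(1.0317026397907065)) [295.  56.]
```

View pics/c6.png

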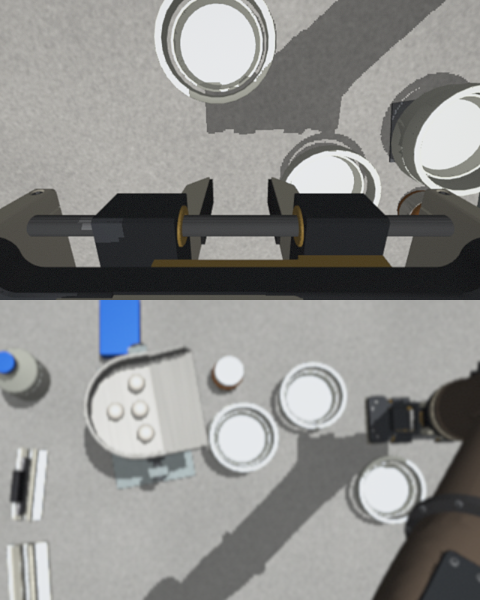

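Tub C is nested: the stack is concentric in the top crop at (243,437). Tub A is next, at about (0.612,-0.194).

Request:
send_rows(increments=[[4, [-3.6, 2.9, 0], [0, 0, 0]], [4, [-3.7, 2.8, 0], [0, 0, 0]], [4, [0, 0, 3], [0, 0, 0]], [4, [0, 0, 3], [0, 0, 0]], [4, [0, 0, 0], [0, 0, 0]]])

```text
clock: 12.9
position: [0.6122, -0.2542, 0.0868]
ee_rot: [0.005, -3.135, -0.005]
force: [-1.0, -0.3, -1.1]
width: 0.436
gripper_force: 0.0
```

Request:
send_rows(increments=[[4, [0, 0, 2.5], [0, 0, 0]], [4, [0, 0, 2], [0, 0, 0]], [4, [0, 0, 1.5], [0, 0, 0]], [4, [0, 0, 1], [0, 0, 0]], [4, [0, 0, 0.5], [0, 0, 0]]])

```text
clock: 13.4
position: [0.6141, -0.2579, 0.0156]
ee_rot: [0.001, -3.142, -0.0]
force: [0.0, -0.4, 0.1]
width: 0.435
gripper_force: 0.0
```

Request:
send_rows(increments=[[0, [0, 0, 0], [0, 0, 0]], [0, [0, 0, 0], [0, 0, 0]], [0, [0, 0, 0], [0, 0, 0]], [0, [0, 0, 0], [0, 0, 0]], [0, [0, 0, 0], [0, 0, 0]]])

```text
clock: 13.9
position: [0.6141, -0.2583, 0.0161]
ee_rot: [-0.0, 3.141, -0.0]
force: [0.4, -0.2, 0.9]
width: 0.073
gripper_force: 40.4
```

Request:
send_rows(increments=[[0, [0, 0, -1], [0, 0, 0]], [0, [0, 0, -3], [0, 0, 0]], [0, [0, 0, -4], [0, 0, 0]], [0, [0, 0, -4], [0, 0, 0]], [0, [0, 0, -4], [0, 0, 0]]])

```text
clock: 14.4
position: [0.6136, -0.2583, 0.178]
ee_rot: [-0.0, -3.142, 0.0]
force: [0.4, 0.3, -1.2]
width: 0.076
gripper_force: 40.4
```

Request:
send_rows(increments=[[0, [1.9, 3, 0], [0, 0, 0]], [0, [1.8, 3, 0], [0, 0, 0]], [0, [1.8, 3, 0], [0, 0, 0]], [0, [1.8, 2, 0], [0, 0, 0]], [0, [0, 0, 0], [0, 0, 0]]])

```text
clock: 14.9
position: [0.539, -0.1448, 0.176]
ee_rot: [0.005, -3.14, -0.005]
force: [0.1, -0.4, -0.9]
width: 0.075
gripper_force: 40.4
```

Request:
send_rows(increments=[[0, [0, 0, 0], [0, 0, 0]], [0, [0, 0, 0], [0, 0, 0]]])

```text
clock: 15.1
position: [0.5416, -0.1492, 0.1763]
ee_rot: [0.001, 3.141, -0.001]
force: [0.1, 0.1, -1.1]
width: 0.074
gripper_force: 40.4
```

```bash
python3 - <<'E'
from h import *
w,pw=shot('wrist','w7.png'); t,pt=shot('top','t7.png'); s=arm.observe(); print(s['position'],s['ee_rot'])
gw=cv2.cvtColor(w,cv2.COLOR_RGB2GRAY);gt=cv2.cvtColor(t,cv2.COLOR_RGB2GRAY)
z=s['position'][2]-.016+.06; c=s['position'][:2]+[-.003,.063]
print('held',inpaint_circle(gw,pw,c,z),s['position'][:2]+[-.0045,.0634],'stack',inpaint_circle(gt,pt,(.537,-.053),.084))
print(inpaint_circle(gt,pt,(.4263,-.337)))
E
```

```text
[ 0.54143979 -0.14935053  0.17591568] [ 1.81664148e-03  3.14117664e+00 -1.22509540e-03]
held (array([ 0.5497, -0.0864,  0.2199]), np.float64(1.0513477361067463)) [ 0.53693979 -0.08595053] stack (array([ 0.5599, -0.1119,  0.084 ]), np.float64(1.0139579940415706))
None
```

```bash
python3 - <<'E'
from h import *
s=arm.observe();pw=arm.camera_params('wrist'); w=cv2.imread('pics/w7.png'); im=w.copy()
z=s['position'][2]-.016+.06
for cx,col in ((.5385,(0,0,255)),(.5497,(0,255,0))):
    pts=np.array([proj(pw,(cx+.066*np.cos(a),-.0864+.066*np.sin(a),z)) for a in np.linspace(0,6.28,60)],int)
    cv2.polylines(im,[pts],True,col,1)
cv2.imwrite('pics/w7o.png',im[60:360,280:640])
E
```

```text
(no output)
```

View pics/w7o.png

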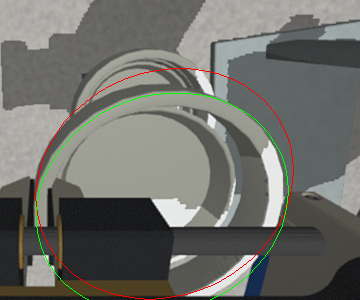

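The held rim matches the green circle, so its centre is about (0.549,-0.087). I'll correct x by -1.2 cm and lower it.

Request:
send_rows(increments=[[0, [0.6, 1.7, 0], [0, 0, 0]], [0, [0.6, 1.7, 0], [0, 0, 0]], [0, [0, 0, 0], [0, 0, 0]], [0, [0, 0, 3], [0, 0, 0]], [0, [0, 0, 3], [0, 0, 0]]])

```text
clock: 15.7
position: [0.5304, -0.1154, 0.1157]
ee_rot: [0.001, 3.139, -0.001]
force: [0.4, 0.2, -1.5]
width: 0.078
gripper_force: 40.4
```

Request:
send_rows(increments=[[0, [0, 0, 2], [0, 0, 0]], [0, [0, 0, 1], [0, 0, 0]], [0, [0, 0, 0.8], [0, 0, 0]], [0, [0, 0, 0.5], [0, 0, 0]], [0, [0, 0, 0.4], [0, 0, 0]]])

```text
clock: 16.2
position: [0.5296, -0.1146, 0.069]
ee_rot: [0.0, 3.141, -0.0]
force: [-0.7, -0.3, -0.8]
width: 0.076
gripper_force: 40.4
```

Request:
send_rows(increments=[[0, [0, 0, 0.3], [0, 0, 0]], [0, [0, 0, 0], [0, 0, 0]], [0, [0, 0, 0], [0, 0, 0]]])

```text
clock: 16.5
position: [0.5293, -0.1142, 0.0661]
ee_rot: [-0.0, 3.141, 0.0]
force: [-0.5, -0.3, -1.7]
width: 0.077
gripper_force: 40.4
```

Request:
send_rows(increments=[[0, [0, 0, 0.1], [0, 0, 0]], [2.5, [0, 0, 0], [0, 0, 0]], [2.5, [0, 0, 0], [0, 0, 0]], [2.5, [0, 0, 0], [0, 0, 0]], [2.5, [0, 0, -4], [0, 0, 0]]])

```text
clock: 17.0
position: [0.526, -0.1131, 0.1017]
ee_rot: [0.001, -3.134, -0.001]
force: [0.5, 0.2, 0.4]
width: 0.265
gripper_force: 0.0
```

Request:
send_rows(increments=[[4, [0, 0, -4], [0, 0, 0]], [4, [0, 0, -3], [0, 0, 0]], [4, [1.7, -3.5, 0], [0, 0, 0]], [4, [1.7, -3.5, 0], [0, 0, 0]], [4, [1.7, -3.5, 0], [0, 0, 0]]])

```text
clock: 17.5
position: [0.4776, -0.2201, 0.1752]
ee_rot: [-0.002, 3.141, -0.0]
force: [0.5, -0.6, -0.1]
width: 0.434
gripper_force: 0.0
```

Request:
send_rows(increments=[[4, [1.7, -3.5, 0], [0, 0, 0]], [4, [1.7, -3.5, 0], [0, 0, 0]], [4, [1.7, -3.5, 0], [0, 0, 0]], [4, [1.6, -3.4, 0], [0, 0, 0]], [4, [1.6, -3.3, 0], [0, 0, 0]]])

```text
clock: 18.0
position: [0.3942, -0.3926, 0.1749]
ee_rot: [-0.0, 3.141, -0.0]
force: [0.6, -0.3, -0.2]
width: 0.439
gripper_force: 0.0
```

Request:
send_rows(increments=[[4, [0, 0, 0], [0, 0, 0.1]], [4, [0, 0, 0], [0, 0, 0.1]], [4, [0, 0, 0], [0, 0, 0.1]], [4, [0, 0, 0], [0, 0, 0.1]], [4, [0, 0, 0], [0, 0, 0.1]]])

```text
clock: 18.5
position: [0.395, -0.3912, 0.1748]
ee_rot: [0.784, 3.042, 0.0]
force: [-1.1, -0.7, -0.2]
width: 0.435
gripper_force: 0.0
```

Request:
send_rows(increments=[[4, [0, 0, 0], [0, 0, 0]], [4, [0, 0, 0], [0, 0, 0]]])

```text
clock: 18.7
position: [0.395, -0.3912, 0.1747]
ee_rot: [-0.772, -3.045, 0.0]
force: [0.4, -0.8, -0.1]
width: 0.436
gripper_force: 0.0
```

```bash
python3 - <<'E'
from h import *
w,pw=shot('wrist','w8.png'); t,pt=shot('top','t8.png'); s=arm.observe(); print(s['position'],s['ee_rot'],s['joints'].round(2))
print(Ro.from_rotvec(s['ee_rot']).as_matrix().round(3))
gw=cv2.cvtColor(w,cv2.COLOR_RGB2GRAY);gt=cv2.cvtColor(t,cv2.COLOR_RGB2GRAY)
print('stack',inpaint_circle(gt,pt,(.537,-.053),.108))
c=(.4263,-.337); u=proj(pw,(*c,.06)); print(inpaint_circle(gt,pt,c),inpaint_circle(gw,pw,c),u)
a=w[:300,:,::-1].copy()
for cc,col in ((c,(0,0,255)),):
    pts=np.array([proj(pw,(cc[0]+.066*np.cos(q),cc[1]+.066*np.sin(q),.06)) for q in np.linspace(0,6.28,60)],int); cv2.polylines(a,[pts],True,col,1)
b=cv2.resize(t[100:300,280:500,::-1],None,fx=1.45,fy=1.45)
o=np.zeros((600,640,3),np.uint8); o[:300]=a; o[300:300+b.shape[0],:b.shape[1]]=b; cv2.imwrite('pics/c8.png',o)
E
```

```text
[ 0.39503567 -0.39124569  0.17476246] [7.73557854e-01 3.04471477e+00 5.10214349e-05] [ 0.04  0.44  0.91  1.82 -0.4   1.07  2.18]
[[-0.879  0.477  0.   ]
 [ 0.477  0.879 -0.   ]
 [-0.     0.    -1.   ]]
stack (array([ 0.5295, -0.0488,  0.108 ]), np.float64(0.9306735696741942))
(array([ 0.4256, -0.337 ,  0.06  ]), np.float64(0.9219967919179024)) (array([ 0.4291, -0.3424,  0.06  ]), np.float64(0.9777525419896279)) [383.44586658 184.59224863]
```

View pics/c8.png

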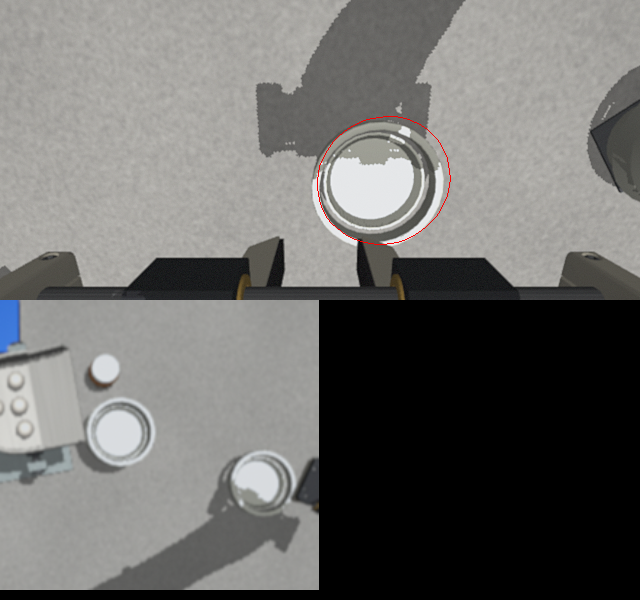

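Wrist view: tub D's rim sits about 6 px left of the red guess, so it is at roughly (0.4285,-0.342). The top crop shows the stack nested at (121,432). I'll grasp D.

Request:
send_rows(increments=[[4, [-0.6, -0.35, 0], [0, 0, 0]], [4, [0, 0, 4], [0, 0, 0]], [4, [0, 0, 4], [0, 0, 0]], [4, [0, 0, 3], [0, 0, 0]], [4, [0, 0, 2], [0, 0, 0]]])

```text
clock: 19.3
position: [0.3982, -0.3968, 0.0425]
ee_rot: [-0.775, -3.043, -0.002]
force: [1.3, -0.6, 0.0]
width: 0.44
gripper_force: 0.0
```

Request:
send_rows(increments=[[4, [0, 0, 1.5], [0, 0, 0]], [4, [0, 0, 1], [0, 0, 0]], [4, [0, 0, 0.4], [0, 0, 0]], [0, [0, 0, 0], [0, 0, 0]], [0, [0, 0, 0], [0, 0, 0]]])

```text
clock: 19.8
position: [0.3991, -0.3977, 0.0165]
ee_rot: [0.777, 3.043, -0.001]
force: [-0.3, -0.5, 0.5]
width: 0.31
gripper_force: 0.0
```

Request:
send_rows(increments=[[0, [0, 0, 0], [0, 0, 0]], [0, [0, 0, 0], [0, 0, 0]], [0, [0, 0, 0], [0, 0, 0]], [0, [0, 0, 0], [0, 0, 0]]])

```text
clock: 20.2
position: [0.3988, -0.3974, 0.0161]
ee_rot: [0.777, 3.043, -0.0]
force: [-0.4, -0.1, 2.6]
width: 0.071
gripper_force: 39.9
```

Request:
send_rows(increments=[[0, [0, 0, -1], [0, 0, 0]], [0, [0, 0, -3], [0, 0, 0]], [0, [0, 0, -4], [0, 0, 0]], [0, [0, 0, -4], [0, 0, 0]], [0, [0, 0, -4], [0, 0, 0]]])

```text
clock: 20.7
position: [0.398, -0.3969, 0.1777]
ee_rot: [-0.778, -3.043, -0.0]
force: [0.8, -0.0, -2.3]
width: 0.064
gripper_force: 39.9
```

Request:
send_rows(increments=[[0, [0, 0, -2], [0, 0, -0.1]], [0, [0, 0, 0], [0, 0, -0.1]], [0, [0, 0, 0], [0, 0, -0.1]], [0, [0, 0, 0], [0, 0, -0.1]], [0, [0, 0, 0], [0, 0, -0.1]]])

```text
clock: 21.2
position: [0.3982, -0.397, 0.1962]
ee_rot: [0.006, -3.142, -0.0]
force: [-0.8, 0.4, -2.1]
width: 0.069
gripper_force: 39.9
```

Request:
send_rows(increments=[[0, [-1.8, 3.1, 0], [0, 0, 0]], [0, [-1.8, 3.1, 0], [0, 0, 0]], [0, [-1.8, 3.1, 0], [0, 0, 0]], [0, [-1.8, 3.1, 0], [0, 0, 0]], [0, [-1.8, 3.1, 0], [0, 0, 0]]])

```text
clock: 21.7
position: [0.4887, -0.2409, 0.1962]
ee_rot: [-0.001, -3.142, -0.0]
force: [0.6, -0.3, -1.0]
width: 0.067
gripper_force: 39.9
```

Request:
send_rows(increments=[[0, [-1.8, 3.1, 0], [0, 0, 0]], [0, [-1.7, 3.1, 0], [0, 0, 0]], [0, [-1.7, 3.0, 0], [0, 0, 0]], [0, [0, 0, 0], [0, 0, 0]], [0, [0, 0, 0], [0, 0, 0]]])

```text
clock: 22.2
position: [0.5405, -0.1494, 0.1959]
ee_rot: [0.003, -3.141, 0.0]
force: [-1.2, -0.5, -1.3]
width: 0.072
gripper_force: 39.9
```

```bash
cat > meas.py <<'E'
from h import *
w,pw=shot('wrist','w9.png'); t,pt=shot('top','t9.png'); s=arm.observe(); print(s['position'],s['ee_rot'],s['joints'].round(2))
gw=cv2.cvtColor(w,cv2.COLOR_RGB2GRAY)
z=s['position'][2]-.016+.06
# score rim hypotheses by edge strength along projected outer+inner circles
e=cv2.magnitude(cv2.Sobel(cv2.GaussianBlur(gw,(0,0),1.2),cv2.CV_32F,1,0),cv2.Sobel(cv2.GaussianBlur(gw,(0,0),1.2),cv2.CV_32F,0,1))
A=np.radians(np.arange(60,300,3)) # seen part: -x side, +-y
print('hough',inpaint_circle(gw,pw,s['position'][:2]+[0,.063],z))
u0=proj(pw,(*(s['position'][:2]+[0,.063]),z)); print(u0)
E
python3 meas.py
```

```text
[ 0.53984796 -0.15130841  0.19602821] [-2.19879147e-03 -3.14137402e+00  8.13712905e-04] [-0.37  0.39  0.76  1.77 -0.29  1.1   2.05]
hough (array([ 0.5328, -0.0906,  0.24  ]), np.float64(0.9934408805529368))
[439.04104444 262.15373815]
```

Request:
send_rows(increments=[[0, [0, 1.8, 0], [0, 0, 0]], [0, [0, 1.8, 0], [0, 0, 0]], [0, [0, 0, 0], [0, 0, 0]], [0, [0, 0, 3], [0, 0, 0]], [0, [0, 0, 3], [0, 0, 0]]])

```text
clock: 22.8
position: [0.541, -0.116, 0.136]
ee_rot: [0.002, 3.139, -0.001]
force: [0.2, 0.2, -1.7]
width: 0.069
gripper_force: 39.9
```

Request:
send_rows(increments=[[0, [0, 0, 2], [0, 0, 0]], [0, [0, 0, 1], [0, 0, 0]], [0, [0, 0, 0.7], [0, 0, 0]], [0, [0, 0, 0.4], [0, 0, 0]], [0, [0, 0, 0.3], [0, 0, 0]]])

```text
clock: 23.3
position: [0.5411, -0.1146, 0.0922]
ee_rot: [0.0, 3.14, -0.0]
force: [-0.0, -0.6, -1.5]
width: 0.071
gripper_force: 39.9
```

Request:
send_rows(increments=[[0, [0, 0, 0.3], [0, 0, 0]], [0, [0, 0, 0.2], [0, 0, 0]], [0, [0, 0, 0], [0, 0, 0]]])

```text
clock: 23.6
position: [0.5413, -0.1149, 0.0875]
ee_rot: [0.001, 3.14, -0.001]
force: [-1.3, -1.0, 4.7]
width: 0.07
gripper_force: 39.9
```

Contact at the expected height, so all three tubs are nested. I'll release, lift high and look at the bowl and stack from above.

Request:
send_rows(increments=[[2.5, [0, 0, 0], [0, 0, 0]], [2.5, [0, 0, 0], [0, 0, 0]], [2.5, [0, 0, 0], [0, 0, 0]], [2.5, [0, 0, -3], [0, 0, 0]], [4, [0, 0, -4], [0, 0, 0]]])

```text
clock: 24.1
position: [0.539, -0.1137, 0.156]
ee_rot: [0.0, -3.137, 0.0]
force: [1.1, 0.2, 0.7]
width: 0.32
gripper_force: 0.0
```

Request:
send_rows(increments=[[6, [0, 0, -4.8], [0, 0, 0]], [6, [0, 0, -4.8], [0, 0, 0]], [6, [0, 0, -4.8], [0, 0, 0]], [6, [0, 0, -4.8], [0, 0, 0]], [6, [0, 0, -4.8], [0, 0, 0]]])

```text
clock: 24.6
position: [0.54, -0.114, 0.3989]
ee_rot: [-0.0, 3.141, 0.001]
force: [0.7, -0.4, -0.1]
width: 0.644
gripper_force: 0.0
```

Request:
send_rows(increments=[[6, [0.5, 4.1, 0], [0, 0, 0]], [6, [0.5, 4.1, 0], [0, 0, 0]], [6, [0.5, 4.1, 0], [0, 0, 0]], [6, [0.5, 4.1, 0], [0, 0, 0]], [6, [0, 0, 0], [0, 0, 0]]])

```text
clock: 25.1
position: [0.5197, 0.057, 0.3961]
ee_rot: [0.016, -3.14, -0.003]
force: [-0.5, -0.1, -0.1]
width: 0.652
gripper_force: 0.0
```

Request:
send_rows(increments=[[6, [0, 0, 0], [0, 0, 0]], [6, [0, 0, 0], [0, 0, 0]], [6, [0, 0, 0], [0, 0, 0]]])

```text
clock: 25.4
position: [0.5207, 0.0483, 0.3969]
ee_rot: [0.004, 3.141, -0.0]
force: [-1.2, 0.3, 0.2]
width: 0.654
gripper_force: 0.0
```

```bash
python3 - <<'E'
from h import *
w,pw=shot('wrist','w10.png'); s=arm.observe(); print(s['position'],s['joints'].round(2))
t,pt=shot('top','t10.png')
im=w[:,:,::-1].copy()
# draw stand guess: lip at mid (.589,.036) yaw 8deg
def draw(im,p,m,yaw,col):
    X=np.array([np.cos(yaw),np.sin(yaw),0]);
    for a in (-.08,0,.08): cv2.circle(im,tuple(int(v) for v in proj(p,np.array([*m,.215])+a*X)),3,col,1)
draw(im,pw,(.589,.036),.14,(0,0,255))
for z,c in ((.132,(0,255,0)),):
    pts=np.array([proj(pw,(.5365+.066*np.cos(q),-.053+.066*np.sin(q),z)) for q in np.linspace(0,6.28,60)],int); cv2.polylines(im,[pts],True,c,1)
cv2.imwrite('pics/w10o.png',im)
E
```

```text
[0.52067373 0.0483911  0.39683287] [-0.79  0.17  0.74  1.5  -0.12  1.52  1.52]
```

View pics/w10o.png

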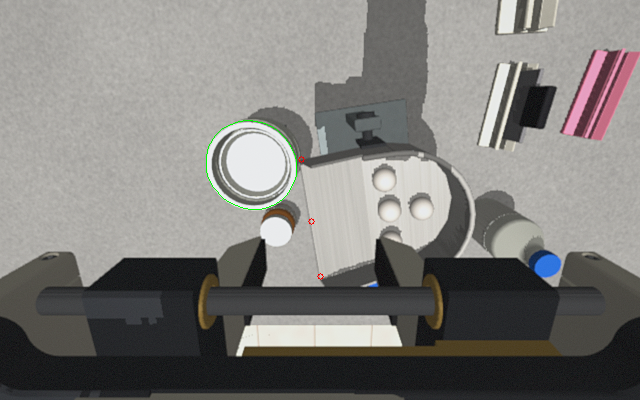

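The bowl, with 4 balls, is in view. The lip edge runs from (303,163) to (322,278), right on my red guess, and the top tub rim matches the green circle at z=0.132. The card's grip is at (538,105). I'll move above the rack and measure the grip by colour mask, and check the hinge posts as well.

Request:
send_rows(increments=[[6, [1.1, 3.9, 1.2], [0, 0, 0]], [6, [1.1, 3.9, 1.2], [0, 0, 0]], [6, [1.1, 3.9, 1.2], [0, 0, 0]], [6, [1.1, 3.9, 1.2], [0, 0, 0]], [6, [1.1, 3.9, 1.2], [0, 0, 0]]])

```text
clock: 26.0
position: [0.4653, 0.2456, 0.3365]
ee_rot: [0.002, 3.141, 0.001]
force: [1.3, -0.5, 0.9]
width: 0.655
gripper_force: 0.0
```

Request:
send_rows(increments=[[6, [1.1, 3.9, 1.2], [0, 0, 0]], [6, [1.1, 3.9, 1.2], [0, 0, 0]], [6, [1.1, 3.9, 1.2], [0, 0, 0]], [6, [0, 0, 0], [0, 0, 0]], [6, [0, 0, 0], [0, 0, 0]]])

```text
clock: 26.5
position: [0.4324, 0.3619, 0.3001]
ee_rot: [0.002, -3.141, 0.002]
force: [-0.8, -1.4, 0.0]
width: 0.657
gripper_force: 0.0
```

```bash
python3 - <<'E'
from h import *
w,pw=shot('wrist','w11.png'); s=arm.observe(); print(s['position'],s['ee_rot'].round(3))
v=w.max(2).astype(int); m=((v<60)).astype(np.uint8); m[235:]=0
n,l,st,ce=cv2.connectedComponentsWithStats(m)
for i in range(1,n):
    if st[i,4]>150:
        r=cv2.minAreaRect(np.argwhere(l==i)[:,::-1].astype(np.float32)); B=cv2.boxPoints(r)
        print(st[i],np.round(r[0]),np.round(r[1]),round(r[2],1)); print([onz(pw,b,.115).round(4).tolist() for b in B])
w2=cv2.imread('pics/w11.png'); print(proj(pw,(.453,.368,.0925)), proj(pw,s['position']))
cv2.imwrite('pics/w11c.png',w2)
E
```

```text
[0.43327391 0.36078991 0.30073506] [ 2.000e-03  3.141e+00 -1.000e-03]
[  542     0    98   235 17140] [590. 117.] [234.  97.] 90.0
[[0.2545, 0.5908, 0.115], [0.2545, 0.6913, 0.115], [0.5187, 0.7723, 0.115], [0.5188, 0.6473, 0.115]]
[321 148  15  60 333] [329. 178.] [11. 59.] 6.7
[[0.4814, 0.3605, 0.115], [0.4079, 0.3686, 0.115], [0.4094, 0.3817, 0.115], [0.4831, 0.3743, 0.115]]
[ 82 217  43  18 289] [103. 227.] [16. 41.] 55.0
[[0.5179, 0.0525, 0.115], [0.4854, 0.1026, 0.115], [0.5027, 0.1106, 0.115], [0.5361, 0.06, 0.115]]
[497 221  41  14 306] [517. 228.] [40. 13.] 0.0
[[0.5189, 0.5892, 0.115], [0.5009, 0.5861, 0.115], [0.5008, 0.637, 0.115], [0.5189, 0.6408, 0.115]]
[325.6345775  179.97837517] [319.70449184 230.97670299]
```

Grip found at (329,178): centre about (0.452,0.370), yaw -0.105, which agrees with the rack edge slope. I'll align, descend and close softly first.

Request:
send_rows(increments=[[6, [-1.9, 0.9, 4], [0, 0, 0]], [6, [0, 0, 4], [0, 0, 0.105]], [6, [0, 0, 4], [0, 0, 0]], [6, [0, 0, 4], [0, 0, 0]], [6, [0, 0, 3], [0, 0, 0]]], force=5)

```text
clock: 27.05
position: [0.4523, 0.3685, 0.1093]
ee_rot: [0.169, 3.137, -0.001]
force: [0.0, -0.2, -0.9]
width: 0.657
gripper_force: 0.0
```

Request:
send_rows(increments=[[6, [0, 0, 2], [0, 0, 0]], [6, [0, 0, 2], [0, 0, 0]], [6, [0, 0, 1.2], [0, 0, 0]], [6, [0, 0, 0.6], [0, 0, 0]], [6, [0, 0, 0], [0, 0, 0]]])

```text
clock: 27.55
position: [0.452, 0.3702, 0.0528]
ee_rot: [0.166, 3.137, -0.0]
force: [0.4, 0.4, 0.1]
width: 0.654
gripper_force: 0.0
```

```bash
python3 - <<'E'
from h import *
w,pw=shot('wrist','w12.png'); s=arm.observe(); print(s['position'],s['ee_rot'].round(3),s['force'])
cv2.imwrite('pics/w12.png',w[:,:,::-1])
# inner finger faces & dark grip at row scan
for r in (200,215,225,232,238,245): print(r,''.join('%4d'%v for v in w[r,240:400:6].max(1)))
E
```

```text
[0.45221877 0.37061938 0.05337586] [1.660e-01 3.137e+00 1.000e-03] [-0.0719493   0.15319423 -0.41574677]
200  119 120 119 122 122 124 122 122 184 185 166 145 146  59 108  43 129 164 189 189 172 119 120 122 122 115 122
215  121 122 122 143 170 208 118 121 181 184 170 144  19  22  27  26  26 176 190 189 169 196 207 202 209 123 122
225  207 210 209 207 210 213 211 208 240 183 174 145  18  31  25  21  30 176 186 245 206 200 211 207 201 198 192
232  196 204 202 210 211 207 208 208 245 245 244 146  32  34  32  32  34 174 229 245 176 204 206 205 203 206 195
238  197 208 155  98 163 208 213 210 246 245 242 144  33  31  37  38  32 174 246 245 188 204 201 158 100 177 206
245  101 102 104  78  36 204 198 212 246 244 238 196  27  33  34  37  36 173 246 244 195 204 212  21  99 104 102
```

Request:
send_rows(increments=[[0, [0, 0, 0], [0, 0, 0]], [0, [0, 0, 0], [0, 0, 0]], [0, [0, 0, 0], [0, 0, 0]], [0, [0, 0, 0], [0, 0, 0]], [0, [0, 0, 0], [0, 0, 0]]], force=5)

```text
clock: 28.1
position: [0.4516, 0.3709, 0.0529]
ee_rot: [0.164, 3.137, 0.0]
force: [0.2, 0.8, -0.6]
width: 0.267
gripper_force: 0.0
```

Request:
send_rows(increments=[[0, [0, 0, 0], [0, 0, 0]], [0, [0, 0, 0], [0, 0, 0]], [0, [0, 0, 0], [0, 0, 0]]])

```text
clock: 28.4
position: [0.4515, 0.3709, 0.0527]
ee_rot: [-0.164, -3.137, -0.0]
force: [-0.5, 0.0, 0.6]
width: 0.152
gripper_force: 5.0
```

Request:
send_rows(increments=[[0, [0, 0, 0], [0, 0, 0]], [0, [0, 0, 0], [0, 0, 0]], [0, [0, 0, 0], [0, 0, 0]]], force=50)

```text
clock: 28.7
position: [0.4515, 0.3709, 0.0527]
ee_rot: [0.165, 3.137, 0.0]
force: [0.3, 0.2, 0.4]
width: 0.145
gripper_force: 50.0
```

Gripped at 50 N, with no side load. I'll lift the card straight out, then plan the bowl poses.

Request:
send_rows(increments=[[0, [0, 0, -2], [0, 0, 0]], [0, [0, 0, -3], [0, 0, 0]], [0, [0, 0, -4], [0, 0, 0]], [0, [0, 0, -4.5], [0, 0, 0]], [0, [0, 0, -4.5], [0, 0, 0]]])

```text
clock: 29.2
position: [0.4511, 0.3702, 0.2341]
ee_rot: [-0.165, -3.137, 0.002]
force: [0.5, 1.0, -1.3]
width: 0.151
gripper_force: 50.0
```

Request:
send_rows(increments=[[0, [0, 0, -4.5], [0, 0, 0]], [0, [0, 0, -4.5], [0, 0, 0]], [0, [0, 0, -4], [0, 0, 0]], [0, [0, 0, 0], [0, 0, 0]], [0, [0, 0, 0], [0, 0, 0]]])

```text
clock: 29.7
position: [0.4517, 0.3707, 0.3628]
ee_rot: [0.165, 3.137, 0.001]
force: [-0.2, -0.9, -1.8]
width: 0.148
gripper_force: 50.0
```

```bash
cat > plan.py <<'E'
from h import *
L0=np.array([.589,.036,.215]); YAW=.14
X=np.array([np.cos(YAW),np.sin(YAW),0]);Y=np.array([-np.sin(YAW),np.cos(YAW),0]);Z=np.array([0,0,1.])
H=L0+.09*Y-.06*Z; s20,c20=np.sin(np.radians(20)),np.cos(np.radians(20))
FOOT=.0427
def pose(h,th,xc=.023,d=.027,sig=np.radians(22)):
    r=c20*Y-s20*Z; n=s20*Y+c20*Z
    x=np.cos(sig)*X+np.sin(sig)*r; y=np.cross(n,x)
    P=L0+xc*X+d*r+(h+FOOT)*n; R=np.stack([-x,y,-n],1)
    Q=Ro.from_rotvec(th*X); return H+Q.apply(P-H),Q.as_matrix()@R
def inc(p0,R0,p1,R1): return R0.T@(p1-p0)*100, Ro.from_matrix(R0.T@R1).as_rotvec()
def cur():
    s=arm.observe(); return s['position'],Ro.from_rotvec(s['ee_rot']).as_matrix()
E
python3 - <<'E'
from plan import *
p,R=cur(); print(p,arm.observe()['gripper_force'])
# check lip with w10 picture (camera pose rebuilt from tool-fixed mount)
pw=arm.camera_params('wrist'); Rc=np.array(pw['R']); o=-Rc.T@pw['t']
M=Rc@R; ot=R.T@(o-p)
R10=Ro.from_rotvec([.002,3.1416,0]).as_matrix(); p10=np.array([.52067,.04839,.39683])
q=dict(camera_matrix=pw['camera_matrix'],R=M@R10.T); q['t']=-q['R']@(p10+R10@ot)
for uv,z in [((303,163),.215),((312,222),.215),((352,165),.1893),((362,215),.1893),((368,125),.171)]:
    a=onz(q,uv,z); print(uv,a.round(4),'bowl frame',[(a-L0)@X.round(4),(a-L0)@Y])
w=cv2.cvtColor(cv2.imread('pics/w10.png'),cv2.COLOR_BGR2GRAY)
for r in (180,200,220,240): print(r,w[r,296:330:2], w[r,340:384:2])
P=pose(.10,0); print('approach',P[0],*inc(p,R,*P))
E
```

```text
[0.45166507 0.3707302  0.36280393] 49.99910295009613
(303, 163) [0.5138 0.0272 0.215 ] bowl frame [np.float64(-0.07565895492082993), np.float64(0.0017981891491527322)]
(312, 222) [0.5895 0.0372 0.215 ] bowl frame [np.float64(0.0006995170762780383), np.float64(0.0011255080923119366)]
(352, 165) [0.5218 0.0883 0.1893] bowl frame [np.float64(-0.059253178318051006), np.float64(0.06116828761705041)]
(362, 215) [0.59   0.1037 0.1893] bowl frame [np.float64(0.010451121492812665), np.float64(0.06687643587959297)]
(368, 125) [0.4735 0.1092 0.171 ] bowl frame [np.float64(-0.10418741371507659), np.float64(0.08862022867375283)]
180 [181 178 180 155 196 197 199 197 194 194 195 197 193 199 197 195 202] [196 195 202 199 195 195 197 200 200 199 200 197 216 214 216 219 141 169
 205 223 231 235]
200 [180 185 182 176 176 158 199 196 201 196 195 196 197 194 198 200 194] [199 196 194 203 200 198 192 198 197 198 195 196 196 210 213 215 215 213
 217 206 123 123]
220 [ 90 143 179 175 183 185 166 174 198 196 198 194 193 197 198 196 200] [197 200 200 194 201 200 200 196 198 194 200 194 195 196 203 208 211 214
 213 216 212 196]
240 [178 180 178 180 178 176 182 185 166 198 194 196 194 193 194 197 195] [195 195 198 201 198 200 200 200 200 197 191 198 196 194 197 199 206 213
  60  18  43  87]
approach [0.60142394 0.11266171 0.33985959] [-17.5993274  -24.09532306   2.28345102] [ 0.3545722   0.02520243 -0.62264152]
```

Request:
send_rows(increments=[[0, [-2.2, -3.0, 0.3], [0, 0, 0]], [0, [-2.2, -3.0, 0.3], [0, 0, 0]], [0, [-2.2, -3.0, 0.3], [0, 0, 0]], [0, [-2.2, -3.0, 0.3], [0, 0, 0]], [0, [-2.2, -3.0, 0.3], [0, 0, 0]]])

```text
clock: 30.2
position: [0.5447, 0.2085, 0.3454]
ee_rot: [-0.164, -3.134, 0.003]
force: [0.8, 0.8, -1.2]
width: 0.149
gripper_force: 50.0
```

Request:
send_rows(increments=[[0, [-2.2, -3.0, 0.3], [0, 0, 0]], [0, [-2.2, -3.0, 0.3], [0, 0, 0]], [0, [-2.2, -3.1, 0.2], [0, 0, 0]], [0, [0, 0, 0], [0.06, 0.004, -0.104]], [0, [0, 0, 0], [0.06, 0.004, -0.104]]])

```text
clock: 30.7
position: [0.601, 0.1095, 0.3377]
ee_rot: [0.159, -3.114, 0.192]
force: [0.2, 1.0, -2.2]
width: 0.15
gripper_force: 50.0
```

Request:
send_rows(increments=[[0, [0, 0, 0], [0.059, 0.004, -0.104]], [0, [0, 0, 0], [0.059, 0.004, -0.104]], [0, [0, 0, 0], [0.059, 0.004, -0.104]], [0, [0, 0, 0], [0.058, 0.004, -0.104]], [0, [0, 0, 0], [0, 0, 0]]])

```text
clock: 31.2
position: [0.5996, 0.1154, 0.3366]
ee_rot: [0.803, -2.94, 0.536]
force: [-0.4, 0.6, -2.0]
width: 0.15
gripper_force: 50.0
```

Request:
send_rows(increments=[[0, [0, 0, 0], [0, 0, 0]], [0, [0, 0, 0], [0, 0, 0]], [0, [0, 0, 0], [0, 0, 0]]])

```text
clock: 31.5
position: [0.6015, 0.1115, 0.3398]
ee_rot: [0.788, -2.949, 0.535]
force: [-0.9, -0.5, -1.3]
width: 0.15
gripper_force: 50.0
```

```bash
python3 - <<'E'
from plan import *
p,R=cur(); s=arm.observe(); print(p,s['joints'].round(2),s['force'],s['gripper_force'])
for h in (.10,.04,.005): print(h,*[v.round(3) for v in inc(p,R,*pose(h,0))])
w,pw=shot('wrist','w13.png'); t,pt=shot('top','t13.png')
a=w[60:360,60:580,::-1].copy(); b=t[110:250,220:400,::-1]
c=np.zeros((600,700,3),np.uint8); c[:300,:520]=a; b=cv2.resize(b,None,fx=2.1,fy=2.1,interpolation=cv2.INTER_CUBIC); c[300:300+b.shape[0],:b.shape[1]]=b; cv2.imwrite('pics/c13.png',c[:, :520])
E
```

```text
[0.60146034 0.1114628  0.33982002] [-0.87  0.41  0.59  1.39  0.12  1.47  1.77] [-0.91181608 -0.47925336 -1.25539757] 49.998688101768494
0.1 [-0.053  0.098 -0.045] [-0.    -0.001 -0.002]
0.04 [-0.056  0.1    5.955] [-0.    -0.001 -0.002]
0.005 [-0.058  0.101  9.455] [-0.    -0.001 -0.002]
```

Request:
send_rows(increments=[[0, [0, 0.1, 2], [0, 0, 0]], [0, [0, 0, 2], [0, 0, 0]], [0, [0, 0, 2], [0, 0, 0]], [0, [0, 0, 1.5], [0, 0, 0]], [0, [0, 0, 1], [0, 0, 0]]])

```text
clock: 32.1
position: [0.6046, 0.0838, 0.2587]
ee_rot: [0.791, -2.948, 0.535]
force: [0.3, 0.5, -0.6]
width: 0.151
gripper_force: 50.0
```

Request:
send_rows(increments=[[0, [0, 0, 0.6], [0, 0, 0]], [0, [0, 0, 0], [0, 0, 0]], [0, [0, 0, 0], [0, 0, 0]]])

```text
clock: 32.4
position: [0.6056, 0.0829, 0.2545]
ee_rot: [0.793, -2.949, 0.536]
force: [-0.1, 0.7, -1.9]
width: 0.15
gripper_force: 50.0
```

```bash
python3 - <<'E'
from plan import *
p,R=cur(); s=arm.observe(); print(p,s['force'].round(1))
print(*[v.round(3) for v in inc(p,R,*pose(0,0))])
w,pw=shot('wrist','w14.png'); t,pt=shot('top','t14.png'); sc,ps=shot('scene','s14.png')
u=proj(ps,L0).astype(int); print(u)
a=cv2.resize(w[100:340,100:540,::-1],(550,300)); b=cv2.resize(t[115:225,240:400,::-1],(436,300),interpolation=cv2.INTER_CUBIC); d=cv2.resize(sc[u[1]-60:u[1]+50,u[0]-60:u[0]+73,::-1],(363,300),interpolation=cv2.INTER_CUBIC)
c=np.zeros((600,800,3),np.uint8); c[:300,:550]=a; c[300:,:436]=b; c[300:,436:799]=d; cv2.imwrite('pics/c14.png',c)
E
```

```text
[0.60558213 0.08290771 0.25449596] [-0.1  0.7 -1.9]
[ 0.034 -0.09   0.951] [-0.001  0.001  0.001]
[327 202]
```

View pics/c14.png

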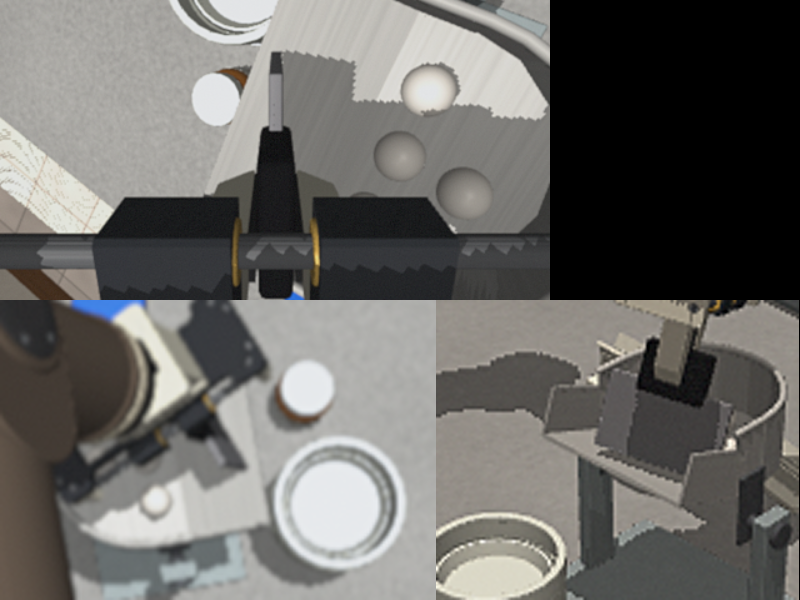

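The last view shows the card between the side walls. In the scene crop its far end is at the right wall near (730,440), and the gap at the near end is over the tubs at (570,420). I'll compute the tilt increment, which is constant in the tool frame.

```bash
python3 - <<'E'
from plan import *
for th in (.02,.04): print(th,*[v.round(4).tolist() for v in inc(*pose(-.001,.2),*pose(-.001,.2+th))])
E
```

```text
0.02 [0.0498, -0.1233, 0.1575] [-0.0185, -0.0075, -0.0]
0.04 [0.0985, -0.2437, 0.3177] [-0.0371, -0.015, -0.0]
```

Request:
send_rows(increments=[[0, [0, -0.1, 0.4], [0, 0, 0]], [0, [0, 0, 0.3], [0, 0, 0]], [0, [0, 0, 0.2], [0, 0, 0]], [0, [0, 0, 0], [0, 0, 0]]])

```text
clock: 32.95
position: [0.6061, 0.0787, 0.2461]
ee_rot: [0.793, -2.948, 0.536]
force: [-3.3, 1.3, 5.5]
width: 0.149
gripper_force: 50.0
```

Request:
send_rows(increments=[[0, [0.1, -0.24, 0.32], [-0.037, -0.015, 0]], [0, [0.1, -0.24, 0.32], [-0.037, -0.015, 0]], [0, [0.1, -0.24, 0.32], [-0.037, -0.015, 0]], [0, [0.1, -0.24, 0.32], [-0.037, -0.015, 0]], [0, [0, 0, 0], [0, 0, 0]]])

```text
clock: 33.45
position: [0.6085, 0.0634, 0.2373]
ee_rot: [0.802, -3.001, 0.293]
force: [-1.6, -0.0, 4.6]
width: 0.145
gripper_force: 50.0
```

```bash
python3 - <<'E'
from plan import *
p,R=cur(); s=arm.observe(); print(p,s['force'].round(1),s['gripper_force'],s['width'])
for th in (0.12,.16,.2): print(th,*[v.round(3) for v in inc(p,R,*pose(0,th))])
E
```

```text
[0.6085141  0.06338796 0.23732737] [-1.6 -0.   4.6] 50.00085175037384 0.14489723588339132
0.12 [-0.159  0.433 -0.284] [ 0.036  0.016 -0.002]
0.16 [-0.054  0.174  0.023] [-0.001  0.001 -0.002]
0.2 [ 0.046 -0.074  0.341] [-0.038 -0.014 -0.002]
```

Request:
send_rows(increments=[[0, [0.1, -0.2, 0.32], [-0.037, -0.015, 0]], [0, [0.1, -0.2, 0.32], [-0.037, -0.015, 0]], [0, [0.1, -0.2, 0.32], [-0.037, -0.015, 0]], [0, [0.1, -0.24, 0.32], [-0.037, -0.015, 0]], [0, [0, 0, 0], [0, 0, 0]]])

```text
clock: 33.95
position: [0.6096, 0.0524, 0.2255]
ee_rot: [0.811, -3.032, 0.05]
force: [0.6, -3.1, 6.3]
width: 0.144
gripper_force: 50.0
```

Request:
send_rows(increments=[[0, [0.05, -0.12, 0.16], [-0.0185, -0.0075, 0]], [0, [0.05, -0.12, 0.16], [-0.0185, -0.0075, 0]], [0, [0, 0, 0], [0, 0, 0]], [0, [0.05, -0.12, 0.16], [-0.0185, -0.0075, 0]], [0, [0, 0, 0], [0, 0, 0]]])

```text
clock: 34.45
position: [0.6098, 0.0506, 0.2206]
ee_rot: [-0.815, 3.029, 0.044]
force: [0.6, -3.0, 6.2]
width: 0.149
gripper_force: 50.0
```

Request:
send_rows(increments=[[0, [0.05, -0.12, 0.16], [-0.0185, -0.0075, 0]], [0, [0, 0, 0], [0, 0, 0]], [0, [0.05, -0.12, 0.16], [-0.0185, -0.0075, 0]], [0, [0, 0, 0], [0, 0, 0]], [0, [0.05, -0.12, 0.16], [-0.0185, -0.0075, 0]]])

```text
clock: 34.95
position: [0.6101, 0.0477, 0.2157]
ee_rot: [-0.815, 3.019, 0.136]
force: [0.2, -1.9, 5.6]
width: 0.149
gripper_force: 50.0
```

```bash
python3 - <<'E'
from plan import *
p,R=cur(); s=arm.observe(); print(p,s['force'].round(1),s['gripper_force'],s['width'],s['joints'].round(2))
for th in (.44,): print(th,*[v.round(3) for v in inc(p,R,*pose(0,th))])
E
```

```text
[0.61011834 0.047731   0.21569866] [ 0.2 -1.9  5.6] 50.00384509563446 0.1492631496386441 [-0.43  0.42  0.47  1.6  -0.29  1.19  2.21]
0.44 [ 0.057 -0.259 -0.046] [-0.003 -0.001  0.004]
```

Request:
send_rows(increments=[[0, [0.05, -0.14, 0.16], [-0.0185, -0.0075, 0]], [0, [0.05, -0.14, 0.16], [-0.0185, -0.0075, 0]], [0, [0.05, -0.14, 0.16], [-0.0185, -0.0075, 0]], [0, [0, 0, 0], [0, 0, 0]], [0, [0, 0, 0], [0, 0, 0]]])

```text
clock: 35.45
position: [0.6107, 0.0436, 0.2102]
ee_rot: [-0.81, 3.008, 0.229]
force: [-0.9, -1.9, 5.5]
width: 0.152
gripper_force: 50.0
```

Request:
send_rows(increments=[[0, [0.05, -0.14, 0.16], [-0.0185, -0.0075, 0]], [0, [0.05, -0.14, 0.16], [-0.0185, -0.0075, 0]], [0, [0.05, -0.14, 0.16], [-0.0185, -0.0075, 0]], [0, [0, 0, 0], [0, 0, 0]], [0, [0, 0, 0], [0, 0, 0]]])

```text
clock: 35.95
position: [0.6115, 0.0404, 0.2061]
ee_rot: [-0.807, 2.992, 0.322]
force: [-3.4, -1.9, 15.6]
width: 0.151
gripper_force: 50.0
```

```bash
cat > balls.py <<'E'
import sys
from plan import *
p,R=cur(); s=arm.observe(); print(s['clock'],p.round(4),s['force'].round(1))
w,pw=shot('wrist',f'w{sys.argv[1]}.png'); t,pt=shot('top',f't{sys.argv[1]}.png'); sc,ps=shot('scene',f's{sys.argv[1]}.png')
def circ(im,c,half,r,k):
    x0,y0=max(int(c[0]-half),0),max(int(c[1]-half),0)
    g=cv2.cvtColor(im,cv2.COLOR_RGB2GRAY)[y0:y0+2*half,x0:x0+2*half]
    g=cv2.resize(g,None,fx=k,fy=k,interpolation=cv2.INTER_CUBIC)
    h=cv2.HoughCircles(g,cv2.HOUGH_GRADIENT,1,1.6*r*k,param1=80,param2=11,minRadius=int(.8*r*k),maxRadius=int(1.25*r*k))
    return [] if h is None else [(round(a/k+x0,1),round(b/k+y0,1),round(q/k,1)) for a,b,q in h[0]]
S=(.5365,-.053,.11)
print('top stack',circ(t,proj(pt,S),22,6,6)); print('top bowl',circ(t,proj(pt,H+[0,0,.03]),45,6,6))
print('wrist',circ(w,proj(pw,S),70,16,2),proj(pw,S)); print('scene stack',circ(sc,proj(ps,S),35,7,5),proj(ps,S))
E
python3 balls.py 15
```

```text
35.95 [0.6115 0.0404 0.2061] [-3.4 -1.9 15.6]
top stack [(np.float32(353.9), np.float32(192.8), np.float32(6.6)), (np.float32(353.8), np.float32(203.2), np.float32(6.7)), (np.float32(355.2), np.float32(176.8), np.float32(7.2))]
top bowl [(np.float32(305.1), np.float32(142.9), np.float32(6.6)), (np.float32(314.8), np.float32(141.9), np.float32(6.5)), (np.float32(307.8), np.float32(153.9), np.float32(5.5)), (np.float32(308.2), np.float32(178.4), np.float32(7.2)), (np.float32(312.6), np.float32(195.6), np.float32(6.8)), (np.float32(328.9), np.float32(141.4), np.float32(7.0))]
wrist [(np.float32(213.8), np.float32(37.2), np.float32(19.2)), (np.float32(191.8), np.float32(67.2), np.float32(19.7)), (np.float32(286.2), np.float32(93.2), np.float32(14.6)), (np.float32(207.8), np.float32(91.2), np.float32(19.7)), (np.float32(195.8), np.float32(121.8), np.float32(18.0)), (np.float32(243.8), np.float32(102.2), np.float32(17.4)), (np.float32(296.2), np.float32(121.2), np.float32(15.2)), (np.float32(174.8), np.float32(106.2), np.float32(14.3))] [242.99925378  47.76432856]
scene stack [(np.float32(306.3), np.float32(234.5), np.float32(8.3)), (np.float32(280.3), np.float32(243.7), np.float32(6.4)), (np.float32(269.7), np.float32(255.3), np.float32(7.8)), (np.float32(270.1), np.float32(237.1), np.float32(7.1)), (np.float32(295.1), np.float32(243.9), np.float32(7.6)), (np.float32(287.3), np.float32(259.9), np.float32(8.0)), (np.float32(308.5), np.float32(258.7), np.float32(7.6)), (np.float32(295.9), np.float32(268.3), np.float32(6.7)), (np.float32(293.7), np.float32(225.1), np.float32(6.3)), (np.float32(307.3), np.float32(217.9), np.float32(7.5))] [286.25860895 242.36816685]
```

Request:
send_rows(increments=[[0, [0, 0, 0], [0, 0, 0]], [0, [0, 0, 0], [0, 0, 0]], [0, [0, 0, 0], [0, 0, 0]], [0, [0, 0, 0], [0, 0, 0]], [0, [0, 0, 0], [0, 0, 0]]])

```text
clock: 36.6
position: [0.6115, 0.0405, 0.2061]
ee_rot: [-0.807, 2.992, 0.321]
force: [-2.8, -1.7, 15.8]
width: 0.149
gripper_force: 50.0
```

Request:
send_rows(increments=[[0, [0, 0, 0], [0, 0, 0]], [0, [0, 0, 0], [0, 0, 0]], [0, [0, 0, 0], [0, 0, 0]], [0, [0, 0, 0], [0, 0, 0]], [0, [0, 0, 0], [0, 0, 0]]])

```text
clock: 37.1
position: [0.6115, 0.0405, 0.2061]
ee_rot: [-0.807, 2.992, 0.321]
force: [-2.8, -1.2, 15.4]
width: 0.152
gripper_force: 50.0
```

```bash
cat > asc.py <<'E'
from plan import *
CH=" .:-=+*#%@"
def asc(im,c,hw,hh,sx,sy):
    g=cv2.cvtColor(im,cv2.COLOR_RGB2GRAY) if im.ndim==3 else im
    x0,y0=int(c[0]-hw),int(c[1]-hh); g=g[max(y0,0):y0+2*hh,max(x0,0):x0+2*hw]
    g=cv2.resize(g,(g.shape[1]*sx//4,g.shape[0]*sy//4),interpolation=cv2.INTER_AREA)
    g=cv2.normalize(g,None,0,255,cv2.NORM_MINMAX)
    for r in g: print(''.join(CH[min(int(v)*10//256,9)] for v in r))
E
python3 - <<'E'
from asc import *
sc,ps=shot('scene','s16.png'); t,pt=shot('top','t16.png')
old=cv2.imread('pics/s14.png'); 
c=proj(ps,(.5365,-.053,.11)); d=cv2.cvtColor(cv2.absdiff(sc[:,:,::-1].copy(),old),cv2.COLOR_BGR2GRAY)
asc(sc,c,34,24,8,4); print('---- bowl, scene'); asc(sc,proj(ps,H+.03*Y+[0,0,.05]),50,36,6,3)
E
```

```text
++==++++++++++++++====++++==++++==++++++======++++++::................................................................::::::::::::::::  
++++++++++++++++++====++++==========++++++++==++++............            ......      ....................................::::::::::::..
++++++++++++++++++++++++================++++======      ::====**@@@@@@@@@@@@@@@@@@@@@@##::::..................................::::::::::
++++==++++++++==++++++++====++======++==============**@@@@@@@@@@@@%%%%%%%%%%##%%%%@@@@@@------------................::..........::::::::
========++==++++++++========++======++======**##%%@@@@%%%%++==--==----==========--======------======----............................::::
++++++======++++========++++++==========**%%@@@@%%##----==------------------::::::--------::::::::----==----::....................==....
++++++++====++========++++++========**%%@@@@##==----::------------------------------------::::::::::::----==----..................::++::
++++++++++++++==++==============**%%%%@@##==--::::----------------------------------------::::::::::::::::----==----................::--
++++
[... 12946 characters left out ...]
::::::::::::..:==++=----------------:::................:-#********=-:==+%%@@@@%##+++=====++++***
=========-:.::::::::::::::::::::::::::::::::::::::::::::::::::::...-+*+=------------------.....................+***++***+++=--=+****+=====+++++*******
--========--::::::::::::::::::::::::::::::::::::::::::::::::::.:-=#*+---------------------:....................:=***+*********===-==+++***************
------======--=-------::::::::::::::::::::::::::::::::::::::.:-**#+=-----------------------::............:::::-=+**********+==-=*++*******************
---------===============----------:::::::::::::::::::::::::.=+#+=-------------------------:=+:.........::--=************+=-:::=+#*********************
```

```bash
python3 - <<'E'
from asc import *
w,pw=shot('wrist','w16.png')
g=cv2.cvtColor(w,cv2.COLOR_RGB2GRAY)[0:250]
CH=" .:-=+*#%@"
g=cv2.resize(g,(128,36),interpolation=cv2.INTER_AREA)
for r in g: print(''.join(CH[min(int(v)*10//256,9)] for v in r))
print('stack',proj(pw,(.5365,-.053,.132)).round())
for x in(-.08,.08): print([proj(pw,H+Ro.from_rotvec(.56*X).apply(L0+x*X+v-H)).round().tolist() for v in (0*Y,.0705*Y-.027*Z,.17*Y-.027*Z)])
E
```

```text
****************************%%%---+##%%#*#%%%%%%%%%%%%%%*+##--#%#*******+---------------------=******************************+-+
****************************%%*---%#%%%%%*+#%%%%%%%%%%%%%*+#*-=%%******=------------------=-=+******************************+-+%
****************************%%+-==#%%%%%%#++%%%%%%%@%%%%%%*+#=-*@#****=--------------------=+*******************************=+%%
****************************%%=-=*+#%%%%%#++#@%@@@@@@@@@@@%+**-+@%**+=--------------------=********************************=+%%%
****************************@@=-=*++#%%%%#++#@@@@@@@@@@@@@@*+#=-%%*=---------=-=---------+********************************=+%%%*
****************************%@=-=*==**##*+=*#%%%@@@@@@@@@@@#+%+-**=--------------------=+********************************=+%%%*-
****************************%@*-=*+=*%%#####%##+*%@@@@@@@@@%+#+-+*=--------=----------=*********************************=+%%%*--
****************************#@%-==*=*@@@@%%%%%%#+*%@@@@@@@@%*#+-=*===----------------=*********************************=+%%%*---
*****************************%@=-=#==%@@@%%%@@%%*+%@@@%%%@@%++=-+*=-
[... 2958 characters left out ...]
==:    .=======================*%%%%%%%%%%%%=======-:::::::+#**++****
*******************************************************======.     =======****++==========#%%%%%%%%%%%#=======-:::::::=*#++*****
******************************************************%******.   . +*##***%#######+=======#%%%%%%%%%%%+=======-:::::::-*#*******
*****************************************************#%%##+=-......-=+#%%%%##########+=++*#%%%%%%%%%%*========-::::::::+#******=
*****************************************************%#+----: .... .----=##############%%###%%%%%%%%%=========:::::::::=##****=:
stack [242.  46.]
[[338.0, 61.0], [436.0, 104.0], [583.0, 163.0]]
[[262.0, 256.0], [346.0, 285.0], [458.0, 348.0]]
```

```bash
python3 - <<'E'
from asc import *
pw=arm.camera_params('wrist'); w=cv2.cvtColor(cv2.imread('pics/w16.png'),cv2.COLOR_BGR2GRAY)
asc(w,(360,150),70,55,3,2)
Q=Ro.from_rotvec(.56*X)
def bowlpt(uv,hh):
    o,d=ray(pw,uv); o=Q.inv().apply(o-H)+H; d=Q.inv().apply(d)
    r=c20*Y-s20*Z;n=s20*Y+c20*Z
    k=((L0+hh*n-o)@n)/(d@n); P=o+k*d-L0; return np.array([P@X,P@r]).round(4)
for uv in [(345,131),(345,125),(350,135)]: print(uv,bowlpt(uv,.015))
p,R=cur(); f=p+R[:,2]*FOOT
for e in (-.055,.055): print('card end (x,d)',[((Q.inv().apply(f-R[:,0]*e-H)+H-L0)@v).round(4) for v in (X,c20*Y-s20*Z,s20*Y+c20*Z)])
E
```

```text
=+**+=--=----+*******+===++++++++++++++++++++++++++++++++++++++++++++++++++++++++++++++=--::::::::::::-==
***+=--==---+*******+=-=++++++++++++++++++++++++=+++++++++++++++++++++++++++++++++++++++++==-::::::::::::
**+--===---+*******+=-==+++++++++++++++++++++++++++++++++++++++++++++++++++++++++++++++++++++===-::::::::
+=--===--=+*******+==-==++++++++++++++++++++++++++++++++++++++++++++++++++++++++++++++++++++++++++=-:::::
---==---=+*******+=====++++++++++++++++++++++++++++++++++++++++++++++++++++++++++++++++++++++++++++++=--:
===----=********+=====+++++++++++++++++++++++=++++++++++++++++++++++++++++++++++++++++++++++++++++++++++=
+=---=+********+=====++++++++++++++++++++++++=+++++++++++++++++++++++++++++++++++++++++++++++++++++++++++
---=+*********+======++++++++++++++++++++++++++++++++++++++++++++++++++++++++++++++++++++++++++++++++++++
--=*********++======+++++++++++++++=============+++++++++++++++++++++++++++++++++++++++++++++++++++++++++
=+*********+========+++++++++++++==================++++++++++++++++++++++++++++++++++++++++++++++++++++++
*********+=========+++++++++++==========
[... 4268 characters left out ...]
@@@@@@@@@@@@%%%%%%%%%*===============
=+++====+===++++++=:-------=++++++++++++++++++++++++++++++++++*@@@@@@@@@@@@@@@@%%%%%%%%%#+===============
++++=====+++++++==-:--------=++++++++++++++++++++++++++++++++*%@@@@@@@@@@@@@@@%%%%%%%%%#*================
+++===+=++++++=:.  :------:. .:=++++++++++++++++++++++++++++*%@@@@@@@@@@@@@@@@%%%%%%%%%%%+===============
+++======++++=:    :------:    :=++++++++++++++++++++++++++*@@@@@@@@@@@@@@@@@%%%%%%%%%%%*================
(345, 131) [-0.0395  0.0214]
(345, 125) [-0.0431  0.0198]
(350, 135) [-0.0383  0.0256]
card end (x,d) [np.float64(-0.028), np.float64(0.0082), np.float64(0.0003)]
card end (x,d) [np.float64(0.0739), np.float64(0.0497), np.float64(0.0002)]
```

One ball seems to be sitting at the card's gap end, at wrist (345,131). I'll wait and check whether it moves.

Request:
send_rows(increments=[[0, [0, 0, 0], [0, 0, 0]], [0, [0, 0, 0], [0, 0, 0]], [0, [0, 0, 0], [0, 0, 0]], [0, [0, 0, 0], [0, 0, 0]], [0, [0, 0, 0], [0, 0, 0]]])

```text
clock: 37.75
position: [0.6115, 0.0405, 0.2061]
ee_rot: [-0.807, 2.992, 0.321]
force: [-3.3, -1.8, 15.2]
width: 0.147
gripper_force: 50.0
```

```bash
python3 - <<'E'
from asc import *
w,pw=shot('wrist','w17.png'); d=cv2.absdiff(w[:,:,::-1].copy(),cv2.imread('pics/w16.png')).max(2)
print((d[:250]>40).sum(), d[100:165,300:420].max())
asc(w,(290,90),140,90,2,1)
E
```

```text
1832 46
@@+....--..=@@**#%%%%%##**+*%%%@@@@@@@@@@@@@@@@@@@@@@@@@@@@@@@@@#+====+@%+=:::::*@@@@@*++************+++***=::::::::::::::::::::::::::::::::
@%:....-..-@@##%%@@@@@%%%##*+==+#@@@@@@@@@@@@@@@@@@@@@@@@@@@@@@@@@*====+#@#+-::::*@@@@%*********+*******+-::::::::::::::::::::::::::::::::::
@+....:...#@#%%@@@@@@@@@@%%#*+=-+#%@@@@@@@@@@@@@@@@@@@@@@@@@@@@@@@@%+=+==*@#+-.:::%@@@@%*****++*+******=-:::::::::::::::::::::::::::::::::::
%:...:-..=@%#%@@@@@@@@@@@@%%#*+--+*@@@@@@@@@@@@@@@@%@@@@@@@@@@@@@@@@@*=++=#@++::::-%@@@@#****++*******-:::::::::::::::::::::::::::::::::::::
#....--..%@*#%@@@@@@@@@@@@%%%#*+-=++#@@@@@@@@@%##*******#%%@@@@@@@@@@@#++++#@*=::::=@@@@%+****+****+-:::::::::::::::::::::::::::::::::::::::
#....=:.=@%:*%%@@@@@@@@@@@@%%#*+--++#@@@@@@@%###%%%%%%%%#*+*@@@@@@@@@@@#++++%@*-::::%@@@@#*******+-:::::::::::::::::::::::::::::::::::::::::
*....=:.+@#:-*%%@@@@@@@@@@%%##*+-:++#@@@@@@%*#%@@@@@@@@@%%#++#@@@@@@@@@@*++++@%+-:::+@@@@%****+=::::::::::::::::::::::::::::::::::::::::::::
#....=..+@*::-*#%%@@@@@@%%%##*+=:-++*@@@@@@*#%@@@@@@@@@@@%%#*=*@@@@@@@@@%++++%@+=:::-%@@@@***+:::::::::::
[... 4552 characters left out ...]
***********+::=#@@@@@@@@@@@@@@%*-..... .::::::::::::::::-------=-=-::---------:..::.------------------=----====----=========++=---------
***************-+%@@@@@@@@@@@@@@@@@@@%=.... .::::::::::--=+***********-::---------:..::.----------------------==-=-----========%@%+---------
***************#@@@@@@@@@@@@@@@@@@@@@@@+:... ::::=*+==+**************+::----------:..::.---------------------==------=-=====-+%%@#----------
**************%@@@@@@@@@@@@@@@@@@@@@@@@*+-.. :::=*******************=::-----------:..::.--------------------==-=-------=---=#%%%%=----------
*************#@@@@@@@@@@@@@@@@@@@@@@@@@#++:..:=+********************=:------------:..::.-------------------==-=----=--=-=#%%%%%%#*----------
```

The ball has rolled on. Four balls now show in the top tub, at ASCII (20,4), (50,8), (30,16) and (62,19), and four were in the bowl at the start. I'll bring the bowl back level with the card.

Request:
send_rows(increments=[[0, [-0.1, 0.25, -0.31], [0.037, 0.015, 0]], [0, [-0.1, 0.25, -0.31], [0.037, 0.015, 0]], [0, [-0.1, 0.25, -0.31], [0.037, 0.015, 0]], [0, [-0.1, 0.25, -0.31], [0.037, 0.015, 0]], [0, [-0.1, 0.25, -0.31], [0.037, 0.015, 0]]])

```text
clock: 38.3
position: [0.6096, 0.0507, 0.2223]
ee_rot: [-0.816, 3.033, 0.008]
force: [-1.1, -2.7, 6.3]
width: 0.148
gripper_force: 50.0
```

Request:
send_rows(increments=[[0, [-0.1, 0.25, -0.31], [0.037, 0.015, 0]], [0, [-0.1, 0.25, -0.31], [0.037, 0.015, 0]], [0, [-0.1, 0.25, -0.31], [0.037, 0.015, 0]], [0, [-0.1, 0.25, -0.31], [0.037, 0.015, 0]], [0, [-0.1, 0.25, -0.31], [0.037, 0.015, 0]]])

```text
clock: 38.8
position: [0.6074, 0.0657, 0.2368]
ee_rot: [0.808, -2.997, 0.3]
force: [-0.8, -0.6, 7.0]
width: 0.146
gripper_force: 50.0
```

Request:
send_rows(increments=[[0, [-0.1, 0.25, -0.31], [0.037, 0.015, 0]], [0, [-0.1, 0.25, -0.31], [0.037, 0.015, 0]], [0, [-0.1, 0.25, -0.31], [0.037, 0.015, 0]], [0, [-0.1, 0.25, -0.31], [0.037, 0.015, 0]], [0, [0, 0, 0], [0, 0, 0]]])

```text
clock: 39.3
position: [0.6049, 0.0824, 0.2445]
ee_rot: [0.802, -2.944, 0.537]
force: [-1.5, 2.4, 3.9]
width: 0.148
gripper_force: 50.0
```

```bash
python3 - <<'E'
from plan import *
p,R=cur(); s=arm.observe(); print(p,s['force'].round(1),s['gripper_force'],s['joints'].round(2))
for h in (0,.10): print(*[v.round(3) for v in inc(p,R,*pose(h,0))])
E
```

```text
[0.60487731 0.08237518 0.24450862] [-1.5  2.4  3.9] 50.000354647636414 [-0.83  0.45  0.58  1.57  0.11  1.24  1.77]
[ 0.077 -0.398 -0.001] [-0.002 -0.     0.008]
[  0.079  -0.422 -10.001] [-0.002 -0.     0.008]
```

Request:
send_rows(increments=[[0, [0, 0, -0.2], [0, 0, 0]], [0, [0, 0, -0.3], [0, 0, 0]], [0, [0, 0, -1], [0, 0, 0]], [0, [0, 0, -2], [0, 0, 0]], [0, [0, 0, -3], [0, 0, 0]]])

```text
clock: 39.8
position: [0.6017, 0.0994, 0.3068]
ee_rot: [0.79, -2.946, 0.536]
force: [0.2, 0.5, -1.0]
width: 0.153
gripper_force: 50.0
```

Request:
send_rows(increments=[[0, [0, 0, -3], [0, 0, 0]], [0, [0, 0, -2], [0, 0, 0]], [0, [0, 0, 0], [-0.06, -0.004, 0.105]], [0, [0, 0, 0], [-0.06, -0.004, 0.105]], [0, [0, 0, 0], [-0.06, -0.004, 0.105]]])

```text
clock: 40.3
position: [0.6003, 0.1173, 0.3544]
ee_rot: [0.31, -3.094, 0.266]
force: [0.1, -0.1, -1.6]
width: 0.148
gripper_force: 50.0
```

Request:
send_rows(increments=[[0, [0, 0, 0], [-0.06, -0.004, 0.105]], [0, [0, 0, 0], [-0.058, -0.004, 0.105]], [0, [0, 0, 0], [-0.058, -0.004, 0.105]], [0, [0, 0, 0], [0, 0, 0]], [0, [0, 0, 0], [0, 0, 0]]])

```text
clock: 40.8
position: [0.6001, 0.1169, 0.354]
ee_rot: [-0.171, -3.137, 0.0]
force: [-0.2, 0.1, -1.7]
width: 0.15
gripper_force: 50.0
```

```bash
cat > rk.py <<'E'
from plan import *
RK=Ro.from_rotvec([.1655,3.137,0]).as_matrix(); PK=np.array([.4515,.3709,.0527])
p,R=cur(); s=arm.observe(); print(p,s['force'].round(1),s['gripper_force'])
for z in (.36,.12,.0527): print(z,*[v.round(3) for v in inc(p,R,np.array([*PK[:2],z]),RK)])
E
python3 rk.py
```

```text
[0.60006522 0.11690513 0.3540198 ] [-0.2  0.1 -1.7] 49.99932646751404
0.36 [17.532 23.633 -0.594] [-0.    -0.001 -0.004]
0.12 [17.522 23.636 23.406] [-0.    -0.001 -0.004]
0.0527 [17.519 23.637 30.136] [-0.    -0.001 -0.004]
```

Request:
send_rows(increments=[[0, [2.2, 2.95, 0], [0, 0, 0]], [0, [2.2, 2.95, 0], [0, 0, 0]], [0, [2.2, 2.95, 0], [0, 0, 0]], [0, [2.2, 2.95, 0], [0, 0, 0]], [0, [2.2, 2.95, 0], [0, 0, 0]]])

```text
clock: 41.3
position: [0.5058, 0.2786, 0.3536]
ee_rot: [-0.166, -3.137, 0.001]
force: [-0.1, 0.8, -1.5]
width: 0.15
gripper_force: 50.0
```

Request:
send_rows(increments=[[0, [2.2, 2.95, 0], [0, 0, 0]], [0, [2.2, 2.95, 0], [0, 0, 0]], [0, [2.1, 2.95, 0], [0, 0, 0]], [0, [0, 0, 0], [0, 0, 0]], [0, [0, 0, 4], [0, 0, 0]]])

```text
clock: 41.8
position: [0.4535, 0.3752, 0.3173]
ee_rot: [0.162, 3.132, 0.009]
force: [2.2, 0.2, -1.4]
width: 0.145
gripper_force: 50.0
```

Request:
send_rows(increments=[[0, [0, 0, 4], [0, 0, 0]], [0, [0, 0, 4], [0, 0, 0]], [0, [0, 0, 4], [0, 0, 0]], [0, [0, 0, 4], [0, 0, 0]], [0, [0, 0, 3], [0, 0, 0]]])

```text
clock: 42.3
position: [0.4509, 0.3717, 0.1212]
ee_rot: [-0.166, -3.135, 0.003]
force: [-0.3, 0.6, -1.3]
width: 0.151
gripper_force: 50.0
```

Request:
send_rows(increments=[[0, [0, 0, 0], [0, 0, 0]], [0, [0, 0, 0], [0, 0, 0]], [0, [0, 0, 0], [0, 0, 0]]])

```text
clock: 42.6
position: [0.4533, 0.3727, 0.1257]
ee_rot: [0.172, 3.135, 0.004]
force: [0.2, -0.6, -1.3]
width: 0.15
gripper_force: 50.0
```

```bash
python3 rk.py; python3 - <<'E'
from h import *
w,pw=shot('wrist','w20.png')
v=w.max(2).astype(int); m=(v<60).astype(np.uint8); m[:100]=0; m[:, :280]=0; m[:,370:]=0
for r in (190,200,210,220): print(r,np.flatnonzero(v[r,290:350]<60)+290)
o=cv2.imread('pics/w12.png').max(2)
for r in (190,200,210,220): print(r,np.flatnonzero(o[r,290:350]<60)+290)
E
```

```text
[0.45334821 0.37265953 0.12569782] [ 0.2 -0.6 -1.3] 49.99895453453064
0.36 [  0.134  -0.133 -23.431] [ 0.003  0.001 -0.004]
0.12 [ 0.165 -0.197  0.569] [ 0.003  0.001 -0.004]
0.0527 [ 0.174 -0.215  7.299] [ 0.003  0.001 -0.004]
190 []
200 []
210 [308 309 310 311 312 313 314 315 316 317 318 319 320 321 322 323 324 325
 326 327 328 329 330 331 332]
220 [307 308 309 310 311 312 313 314 315 316 317 318 319 320 321 322 323 324
 325 326 327 328 329 330 331 332 333]
190 []
200 [316 317 318 330 331]
210 [312 313 314 315 316 317 318 319 320 321 322 323 324 325 326 327 328 329
 330 331 332 333 334 335 336]
220 [311 312 313 314 315 316 317 318 319 320 321 322 323 324 325 326 327 328
 329 330 331 332 333 334 335 336 337]
```

Request:
send_rows(increments=[[0, [0.17, -0.2, 1], [0, 0, 0]], [0, [0, 0, 1.2], [0, 0, 0]], [0, [0, 0, 1], [0, 0, 0]], [0, [0, 0, 0], [0, 0, 0]], [0, [0, 0, 0], [0, 0, 0]]])

```text
clock: 43.15
position: [0.4502, 0.3696, 0.0913]
ee_rot: [-0.175, -3.136, 0.0]
force: [-0.2, 0.5, -0.7]
width: 0.154
gripper_force: 50.0
```

```bash
python3 rk.py
```

```text
[0.45018237 0.36955354 0.0912821 ] [-0.2  0.5 -0.7] 49.9991637468338
0.36 [ -0.086   0.142 -26.872] [-0.    -0.001 -0.006]
0.12 [-0.113  0.148 -2.872] [-0.    -0.001 -0.006]
0.0527 [-0.12   0.149  3.858] [-0.    -0.001 -0.006]
```

Request:
send_rows(increments=[[0, [-0.1, 0.14, 0], [0, 0, -0.006]], [0, [0, 0, 0.6], [0, 0, 0]], [0, [0, 0, 0.6], [0, 0, 0]], [0, [0, 0, 0], [0, 0, 0]], [0, [0, 0, 0], [0, 0, 0]]])

```text
clock: 43.65
position: [0.4513, 0.371, 0.0795]
ee_rot: [-0.165, -3.136, -0.0]
force: [0.3, -0.2, -1.5]
width: 0.147
gripper_force: 50.0
```

```bash
python3 rk.py
```

```text
[0.45132284 0.370965   0.07948371] [ 0.3 -0.2 -1.5] 49.999040365219116
0.36 [ 8.0000e-03  1.0000e-03 -2.8052e+01] [ 0.    -0.001  0.   ]
0.12 [-1.400e-02 -4.000e-03 -4.052e+00] [ 0.    -0.001  0.   ]
0.0527 [-0.021 -0.005  2.678] [ 0.    -0.001  0.   ]
```

Request:
send_rows(increments=[[0, [0, 0, 0.5], [0, 0, 0]], [0, [0, 0, 0.5], [0, 0, 0]], [0, [0, 0, 0.5], [0, 0, 0]], [0, [0, 0, 0], [0, 0, 0]]])

```text
clock: 44.05
position: [0.4509, 0.3709, 0.0639]
ee_rot: [-0.165, -3.136, 0.0]
force: [-0.8, -0.5, -1.2]
width: 0.15
gripper_force: 50.0
```

Request:
send_rows(increments=[[0, [0, 0, 0.4], [0, 0, 0]], [0, [0, 0, 0.4], [0, 0, 0]], [0, [0, 0, 0.3], [0, 0, 0]], [0, [0, 0, 0], [0, 0, 0]]])

```text
clock: 44.45
position: [0.4511, 0.3709, 0.0532]
ee_rot: [-0.165, -3.136, -0.0]
force: [0.3, -0.5, -1.6]
width: 0.149
gripper_force: 50.0
```

Request:
send_rows(increments=[[0, [0, 0, 0.1], [0, 0, 0]], [0, [0, 0, 0], [0, 0, 0]], [3, [0, 0, 0], [0, 0, 0]], [4, [0, 0, 0], [0, 0, 0]], [5, [0, 0, 0], [0, 0, 0]]])

```text
clock: 44.95
position: [0.4516, 0.3712, 0.0529]
ee_rot: [-0.165, -3.137, -0.002]
force: [-0.1, 0.3, 0.6]
width: 0.359
gripper_force: 0.0
```

Request:
send_rows(increments=[[5, [0, 0, 0], [0, 0, 0]], [5, [0, 0, -2], [0, 0, 0]], [5, [0, 0, -4], [0, 0, 0]], [5, [0, 0, -4], [0, 0, 0]], [5, [0, 0, -4], [0, 0, 0]]])

```text
clock: 45.45
position: [0.4514, 0.3707, 0.1943]
ee_rot: [-0.165, -3.137, -0.001]
force: [0.4, 0.3, -0.6]
width: 0.548
gripper_force: 0.0
```

Request:
send_rows(increments=[[5, [0, 0, -4], [0, 0, 0]], [5, [0, 0, -4], [0, 0, 0]], [5, [1.8, -0.9, 0], [0, 0, -0.105]], [5, [0, 0, -2.5], [0, 0, 0]], [5, [0, 0, 0], [0, 0, 0]]])

```text
clock: 45.95
position: [0.4335, 0.3645, 0.3007]
ee_rot: [-0.0, 3.139, 0.007]
force: [0.3, -0.0, 1.3]
width: 0.543
gripper_force: 0.0
```

```bash
python3 - <<'E'
from asc import *
s=arm.observe(); print(s['position'],s['force'].round(1),s['width'])
w,pw=shot('wrist','w21.png'); v=w.max(2).astype(int); m=(v<60).astype(np.uint8); m[235:]=0
n,l,st,ce=cv2.connectedComponentsWithStats(m)
for i in range(1,n):
    if 150<st[i,4]<2000:
        r=cv2.minAreaRect(np.argwhere(l==i)[:,::-1].astype(np.float32)); print(st[i],np.round(r[0]),np.round(r[1]),round(r[2],1),onz(pw,r[0],.1))
t,pt=shot('top','t21.png'); old=cv2.imread('pics/t10.png')
d=cv2.absdiff(t[:,:,::-1].copy(),old).max(2)
asc(t,(322,172),70,42,4,2)
sc,ps=shot('scene','s21.png'); so=cv2.imread('pics/scene0.png'); d=(cv2.absdiff(sc[:,:,::-1].copy(),so).max(2)>45).astype(np.uint8)
n,l,st,ce=cv2.connectedComponentsWithStats(d)
print([st[i].tolist() for i in range(1,n) if st[i,4]>25])
E
```

```text
[0.43352073 0.36448504 0.30070239] [ 0.3 -0.   1.3] 0.5428419458729024
[318 154  15  52 327] [325. 180.] [11. 51.] 6.3 [0.45271277 0.37054242 0.1       ]
[ 77 217  44  18 297] [ 99. 227.] [15. 43.] 55.3 [0.51749204 0.06987055 0.1       ]
[494 220  43  15 380] [515. 227.] [42. 14.] 0.0 [0.5183874  0.62572936 0.1       ]
*************+=--------==-==========-==+++++*************************+==++******************************************************************
*************+=---=-=============+***************************++==--::...:-=+****************************************************************
*************+=-----------------=+***#***####********++===-::..... ....:==+*****************************************************************
*************+-.        ..:-==++***##**++++=---===--:..........::---==+**##***********************######************************************
*************+=:.    .:-+*****++=---:.....     ... ....:-----==+++***######********************#%@@@@@@@@%#*********************************
**************+=-:-=+****+=-:...          .....::-----=+******############
[... 4852 characters left out ...]
********
**********=--::::::::::::-----:::---::--:::------:::----==+=-:::::-----=+****+****+--::::::::::::::-=+*%%@@@@%%@@%%%%@@@@%%##***************
***********+=--::::::::::---:-::::-:-----:-----+++++*******+=----==+*****#*********++=-::::::::::::::::-==+**##%%%%%%###********************
[[185, 0, 35, 89, 967], [226, 0, 36, 137, 1236], [377, 0, 9, 27, 187], [377, 29, 31, 10, 94], [356, 40, 71, 42, 865], [177, 89, 6, 25, 36], [409, 89, 4, 10, 26], [279, 140, 132, 35, 1687], [259, 153, 22, 9, 70], [265, 173, 13, 5, 27], [396, 174, 19, 18, 136], [340, 185, 12, 8, 54], [365, 184, 12, 13, 76], [353, 189, 12, 10, 61], [260, 220, 56, 55, 1525], [131, 266, 86, 106, 3692], [225, 281, 62, 59, 1797]]
```

The bowl is level and empty, the balls are in the top tub, and the card stands at its original place. Nothing new shows on the bench.

```bash
python3 -c "
from cell import arm
print(arm.sign_off())"
```

```text
the job is handed in; nothing more can be done
None
```

I handed the job in at about 46 s on the robot clock: three tubs nested in the catch tub, all four balls poured into the top tub behind the card, the bowl back level and empty, and the card standing in its rack (the last checks were numeric, after I had used most of my picture views).

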